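File a framed plate in the pop-out drawer

TASK

File the blue-framed plate from the tray: with the spatula slid under it, lift it out of its bay without fingers touching it and lay it flat and centred on the two-rail rest, then draw the spatula out and set it down blade flat on the bare table. Press the green latch to release the hidden drawer, then take the plate off the rest by its edges, lay it flat on the drawer floor, let go, and leave the drawer fully out. Handle the plate level and never set it on the bare table, leave the red plate in its bay, and do not knock the other things about.

Things in the scene. Friction and masses are not known exactly. Their poses are not given: they have to be found in the camera images.
- blue_plate: the plate to file: a framed view, blue frame, stiff slab 110 mm long (x) x 64 mm wide (y) x 10 mm thick, 140 g or so. Origin: centre of its underside; z up. It starts in one of the two bays of the tray, long side along the bay
- spatula: lifting spatula, about 160 g: steel blade 34 mm wide, 2 mm thick, flat on the underside plane from x = 45 to 150 mm; a 16 mm wide neck rises from x = 45 to x = 15 mm to a raised orange handle; a heel post at x = -40 mm reaches down to the underside plane, so it stands level by itself. Balance about 30 mm ahead of the origin, which lies on the underside plane below the grip point; x to the tip, z up
- spatula_grip (a point): grip point on the handle's centre line, 55 mm above the spatula's origin; same axes. The orange handle is 20 mm wide (y), 24 mm high and runs from x = -70 to 25 mm
- blade_tip (a point): middle of the blade's front edge, 150 mm ahead of the spatula's origin, 1 mm above its underside
- tray: white fixed tray 135 mm (x) x 174 mm (y), two bays side by side, closed at the back (+x, inside face at x = 62 mm), open at the front (-x, edge at x = -67 mm). Bays 77 mm wide inside, walls 24 mm high, floor 3 mm thick. The plates lie on ribs; the blade goes in from the front between the ribs, in the 10 mm gap under the plate. Origin: centre of its underside on the table, z up
- bay_a (a point): middle of one bay, at rib-top height (13 mm above the table), 43.5 mm to the -y side of the tray's centre; axes as the tray. Each bay has two ribs, 6 mm wide, 10 mm high, from x = -60 to 60 mm, 48 mm clear between them
- bay_b (a point): middle of the other bay, at rib-top height, 43.5 mm to the +y side of the tray's centre; axes as the tray
- rest: fixed two-rail rest: base 110 (x) x 70 mm (y), 6 mm thick; two black rails 100 mm long (x), 6 mm wide, 44 mm clear between them, tops 35 mm above the table. Open at both ends: the blade can sink between the rails and draw out lengthwise. A plate centred on it overhangs each rail by 4 mm, so its long sides can be gripped from above. Origin: centre of its underside, z up
- rest_top (a point): centre of the rest at rail-top height, 35 mm above the table; axes as the rest
- case: dark grey fixed storage case, 160 mm deep (x) x 190 mm wide (y) x 62 mm high, front (white drawer front, no handle) at x = -80 mm facing -x. Origin: centre of its underside on the table, z up
- latch (a joint): green push plate in the top of the case that releases the drawer: travel down, 0 = up, 0.010 m = fully pressed; springs back. The drawer is freed from about 6 mm of travel on; it takes 1.6 N to start and 5.6 N fully down
- latch_top (a point): middle of the top of the green push plate (30 x 46 mm), 76 mm above the table when up, near the front of the case; moves with it
- drawer (a joint): hidden drawer: 0 = shut, 0.130 m = fully out. Sliding out of the case front along its -x; pushed out by a weak spring (about 4 N shut, 0.6 N out) in about one second once the latch is pressed
- drawer_floor (a point): middle of the open part of the drawer floor when it is fully out (it moves with the drawer), 10 mm above the table, axes as the case. Open inner space then 124 mm along x (from the drawer front to the case) x 164 mm along y; side walls 42 mm, front 52 mm above the table
- red_plate: the red-framed plate, same size as the blue one (110 x 64 x 10 mm), lying in the other bay of the tray; leave it there. Origin: centre of its underside, x along its length, z up
- tape_roll: yellow roll of tape lying flat, 90 mm diameter, 30 mm high; bystander. Origin: centre of its underside
- stapler: red and black stapler, 125 x 34 mm, 32 mm high, x along its length; bystander. Origin: centre of its underside
- hole_punch: black and silver hole punch, 75 x 100 mm, 52 mm high; bystander. Origin: centre of its underside
- mug: blue mug, 80 mm diameter, 90 mm high, handle on its +y side; bystander. Origin: centre of its base
Mind the look-alikes: they are no part of the job. There is more than one size of the case; the job needs the smaller.

How it is judged (in metres and radians):
On the way, in this order (a step that is already met when the one before it is completed fails the run):
1. the blue plate is raised clear of the tray on the spatula, no finger touching it (z of blue_plate in the frame of tray above 0.027 m and contact force between spatula and blue_plate above 0.3 N and contact force between blue_plate and tray below 0.05 N and contact force between blue_plate and the fingers below 0.05 N and angle between blue_plate's own z axis and vertical below 0.3 rad), for 0.2 s.
2. the blue plate lies flat on the rest, within 25 mm of its centre, the spatula drawn out from under it (horizontal distance between blue_plate and rest_top below 0.025 m and z of blue_plate in the frame of rest_top between -0.004 and 0.005 m and angle between blue_plate's own z axis and vertical below 0.08 rad and contact force between blue_plate and rest above 0.3 N and contact force between blue_plate and spatula below 0.05 N and contact force between blue_plate and the fingers below 0.05 N and horizontal distance between blade_tip and blue_plate above 0.06 m), for 0.2 s.
3. the blue plate is lifted off the rest by the fingers, the spatula left behind and the drawer out (contact force between blue_plate and the fingers above 0.5 N and contact force between blue_plate and spatula below 0.05 N and contact force between blue_plate and rest below 0.05 N and contact force between spatula and the fingers below 0.05 N and z of blue_plate in the frame of rest above 0.045 m and value of joint drawer above 0.12 m), for 0.1 s.
At the end, for the whole second after the job is handed in: Blue plate flat and at rest, on the drawer floor (underside within 4 mm of it, centre from 34 mm before to 46 mm behind the middle, 55 mm across), drawer out over 120 mm; spatula level and at rest on the bare table; red plate within 12 mm of its start; nothing held (x of blue_plate in the frame of drawer_floor between -0.034 and 0.046 m and y of blue_plate in the frame of drawer_floor between -0.055 and 0.055 m and z of blue_plate in the frame of drawer_floor between -0.004 and 0.004 m and angle between blue_plate's own z axis and vertical below 0.06 rad and linear speed of each of blue_plate, spatula below 0.02 m/s and value of joint drawer above 0.12 m and height (world z) of spatula between -0.004 and 0.006 m and angle between spatula's own z axis and vertical below 0.08 rad and contact force between spatula and table above 0.3 N and contact force between blue_plate and the fingers below 0.05 N and distance of red_plate from where it was at the start of the episode below 0.012 m); the robot touches nothing.
It fails at once if the blue plate touches the bare table top (contact force between blue_plate and table above 0.3 N).
It fails at once if the blue plate is tipped by more than about 30 degrees (angle between blue_plate's own z axis and vertical above 0.52 rad).
It fails at once if the red plate is moved out of its place by more than 12 mm (distance of red_plate from where it was at the start of the episode above 0.012 m).
It fails at once if a bystander (tape, stapler, punch or mug) is pushed by more than 30 mm or tipped over (distance of any of tape_roll, stapler, hole_punch, mug from where it was at the start of the episode above 0.03 m or angle between any of tape_roll, stapler, hole_punch, mug's own z axis and vertical above 0.5 rad).
It also fails if it takes over 72 s, if anything falls off the work surface, if the arm or the gripper's body presses on something with over 40 N, if the wrist force passes 120 N, or if a joint passes its speed limit or range.

ROBOT

A 6-joint arm with a two-finger parallel gripper is mounted at the origin on the work surface. World frame = base frame: x ahead of the robot, y to its left, z up, the work surface at z = 0. Lengths are in mm, angles in degrees, forces in N, time in s.
With the tool pointing down it reaches from about 350 to 975 mm from the base axis. Payload 4.9 kg.
Tool frame: the origin (TCP) lies midway between the tips of the shut fingers; the grasp point (between the pads) lies behind it (r.grasp_offset is the z of the grasp point in the tool frame, in mm); z points along the fingers, y is the line along which they close (so a half turn about z gives the same grasp; the last joint's range is limited). The gripper opens to 85 mm and grips with 20 to 120 N. Pads are 22 mm wide; open, the fingers measure 114 mm over their backs; the gripper's body (76 mm by 85 mm) begins 54 mm behind the grasp point. The pads swing forward as they close: fully open they stand 13 mm farther back than shut.
Start: joints at [63.656, 3.019, 92.412, -0, 84.569, -6.818], TCP at [208.89, 589.039, 231.304] pointing down, gripper open.
Joint ranges: [-172.51, 172.51], [-57.92, 126.97], [3.15, 148.05], [-58.71, 238.71], [5.1, 150.11], [-179.66, 179.66]. Speed limits (degrees/s): [147.25, 147.25, 180, 180, 180, 180].

INTERFACE

Orientations are given as [roll, pitch, yaw] about the fixed x, y, z axes, in that order (R = Rz(yaw) Ry(pitch) Rx(roll)).
In Python, from cell import status, viewer, job_done, r gives the robot as it stands. The module is installed in compiled form; this text tells all that it offers.
- The arm moves only by the tool jog_arm, never from a script. Its arguments are lists of equal length, an entry for each row: "offset": the shift along the tool's x, y, z in units of 2 cm (1.0 is 2 cm), a list of three; "rotation": the turn, a rotation vector about the tool's x, y, z in units of 0.08 rad (1.0 is 0.08 rad), a list of three. In form: {"offset": [[dx, dy, dz], ...], "rotation": [[wx, wy, wz], ...]}. A call has 1 to 8 rows; each row shifts and turns the commanded pose from where the row before left it, along the tool's axes as they then stand; what a row does not reach is not made up. A row lasts 1/10 s, in which the tool goes at most 50 mm and 8.59 degrees, less where a joint would pass 70% of its speed; a pose out of reach is approached as far as the arm can. A call with a number of a shift or a turn outside -1 to 1 is refused whole. A call with a gripper value outside its range is refused whole. "gripper" is the closure in counts, from 0 (fully open) to 255 (shut), set as the call begins (left out, the last holds). The fingers move at their own pace and stop on an object; "squeeze" is the grip in N (left out, the last holds). Time passes only in rows, so rows that do not move let the fingers close. It gives the time, the measured TCP pose, the force, the opening and the grip force at its end, in the units of the state.
- status.get_state(): the state, without advancing time (a new reading comes with each control period).
- viewer.capture(name): name is "scene" or "top" or "wrist"; returns the picture (480x640x3 uint8, red, green, blue); there is no depth.
- viewer.camera_info(name): a dict with "intrinsics" (3x3 intrinsics, pixels), "R" (3x3) and "t" (3): a world point X has camera coordinates R X + t. Camera axes: x right, y down, z forward; pixel columns grow to the right and rows downward; lengths in mm; the calibration is good to about 2 mm. The wrist camera is an equidistant fisheye: a pixel r from the principal point sees the ray r / f radians off the axis. A picture is of the moment at which its call begins: read the wrist's pose just before it. camera_info takes no time and is no camera call; for the wrist camera it gives the pose at the moment of the call.
- job_done(): hands the job in; it is judged then, once.
The state is a dict: "t": time; "joint_pos": joint angles; "joint_vel": joint speeds; "tau": joint torques, N m; "tool_pos": TCP position; "tool_rot": TCP orientation; "wrist_force": force on the tool from outside, world axes, zero at the start; "ft_torque": the same for the moment, N m; "finger_gap": opening from 0.0 (shut) to 1.0 (fully open); "grasp_force": force on a finger pad.
Only numpy, scipy, OpenCV 4.12 (cv2) and the standard library are available. Lean on these libraries where they do the work, as an engineer would, in place of code of your own. Each camera call takes 0.05 s, during which the arm holds its last target. There are 200 camera calls.

## Working session

There is one attempt and no reset: what is moved stays moved. The work goes in short steps, Python scripts to look and compute and a tool call to move; the robot and the scene stay as the last step left them, time stands still between calls to the robot, and variables do not carry over. Pictures are saved under pics/ and viewed, at most 10 in all, crops included, and the job is handed in when it is done.

Besides the shell and the picture viewer there is one more tool, called in YAML: its name, and indented under it one key for each argument. jog_arm: Moves the arm, as the interface text tells. Shifts and turns lie within -1 to 1; 1 stands for 2 cm of shift or 0.08 rad of turn. Its arguments: {"type":"object","properties":{"offset":{"type":"array"},"rotation":{"type":"array"},"gripper":{"type":"number"},"squeeze":{"type":"number"}},"required":["offset","rotation"]}

```bash
mkdir -p pics; python3 - <<'E'
from cell import status, viewer, r
import cv2,numpy as np
s=status.get_state(); print({k:np.round(v,2) for k,v in s.items()}, r.grasp_offset)
for n in ("scene","top"):
    i=viewer.camera_info(n); print(n,np.round(i["intrinsics"],1).tolist(),np.round(i["R"],4).tolist(),np.round(i["t"],1).tolist())
    cv2.imwrite(f"pics/{n}0.png",viewer.capture(n)[:,:,::-1])
E
```

```text
{'t': np.float64(0.0), 'joint_pos': array([63.65,  3.06, 92.49,  0.  , 84.57, -6.82]), 'joint_vel': array([-0.01, -0.03, -0.05,  0.07,  0.03,  0.08]), 'tau': array([ 0.000e+00, -3.937e+01, -3.702e+01, -0.000e+00,  1.000e-02,
       -0.000e+00]), 'tool_pos': array([208.62, 588.48, 230.06]), 'tool_rot': array([-1.7988e+02, -2.0000e-02,  1.6047e+02]), 'wrist_force': array([-0.01, -0.03,  0.02]), 'ft_torque': array([0.02, 0.02, 0.04]), 'grasp_force': np.float64(0.0), 'finger_gap': np.float64(1.0)} -18.700000000000003
scene [[505.3, 0.0, 315.9], [0.0, 505.3, 229.9], [0.0, 0.0, 1.0]] [[0.1877, 0.9822, 0.0062], [0.7343, -0.1362, -0.665], [-0.6524, 0.1294, -0.7468]] [-92.0, -315.2, 1754.5]
top [[517.5, 0.0, 318.4], [0.0, 517.5, 248.8], [0.0, 0.0, 1.0]] [[-0.0149, -0.9997, -0.0184], [-0.9902, 0.0173, -0.1384], [0.1387, 0.0161, -0.9902]] [21.4, 496.3, 1234.4]
```

View pics/top0.png

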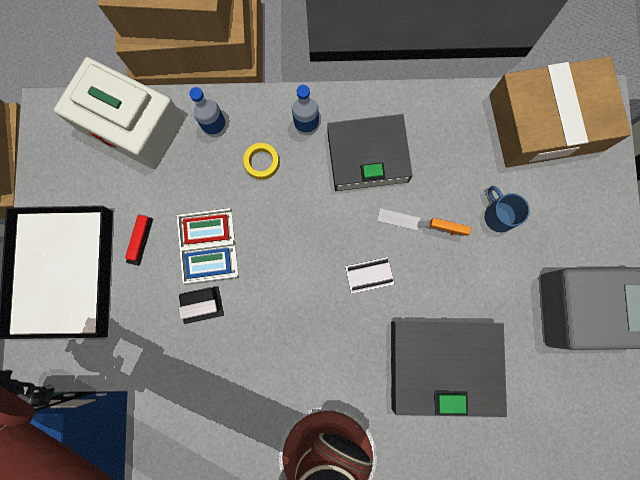

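View pics/scene0.png

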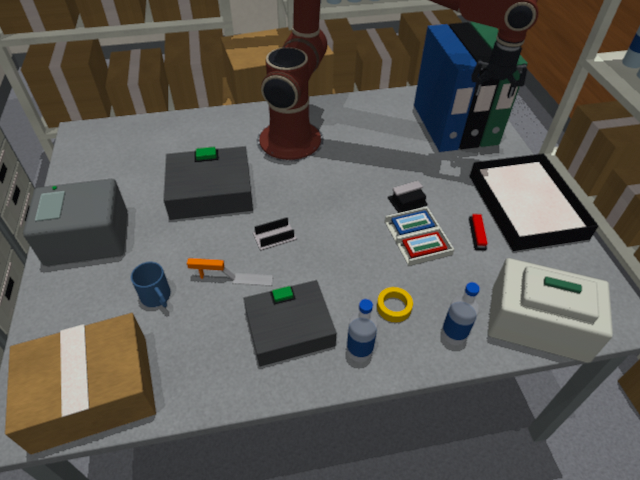

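```bash
python3 - <<'E'
import cv2,numpy as np
a=cv2.imread("pics/top0.png")
c=lambda u,v:cv2.resize(a[v:v+75,u:u+100],(400,300),interpolation=cv2.INTER_CUBIC)
cv2.imwrite("pics/z0.png",np.vstack([np.hstack([c(160,207),c(320,238)]),np.hstack([c(375,185),c(320,120)])]))
E
```

```text
(no output)
```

View pics/z0.png

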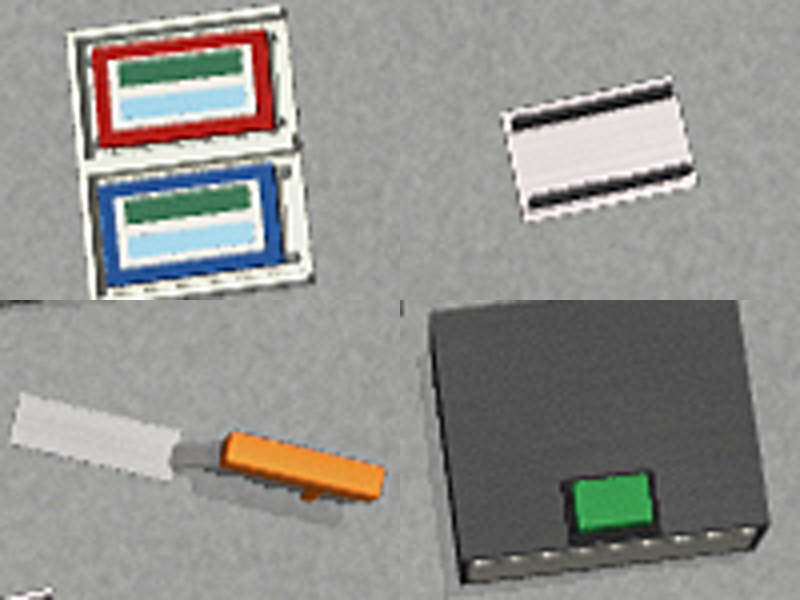

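```bash
cat > h.py <<'E'
import numpy as np, cv2
from cell import status, viewer
def ray(n,uv,info=None):
    i=info or viewer.camera_info(n); K=np.array(i["intrinsics"]);R=np.array(i["R"]);t=np.array(i["t"])
    x=(uv[0]-K[0,2])/K[0,0]; y=(uv[1]-K[1,2])/K[1,1]
    if n=="wrist":
        th=np.hypot(x,y); s=np.sin(th)/th if th>1e-9 else 1; d=np.array([x*s,y*s,np.cos(th)])
    else: d=np.array([x,y,1.])
    return -R.T@t, R.T@d
def onplane(n,uv,z,info=None):
    c,d=ray(n,uv,info); return c+d*(z-c[2])/d[2]
def tri(rays):
    A=0;b=0
    for c,d in rays:
        d=d/np.linalg.norm(d);P=np.eye(3)-np.outer(d,d);A=A+P;b=b+P@c
    return np.linalg.solve(A,b)
def proj(n,X,info=None):
    i=info or viewer.camera_info(n); K=np.array(i["intrinsics"]);p=np.array(i["R"])@np.array(X,float)+np.array(i["t"])
    if n=="wrist":
        rr=np.hypot(p[0],p[1]);th=np.arctan2(rr,p[2]);x,y=p[0]/rr*th,p[1]/rr*th
    else: x,y=p[0]/p[2],p[1]/p[2]
    return np.array([K[0,0]*x+K[0,2],K[1,1]*y+K[1,2]])
HSV={"blue":((105,150,60),(125,255,255)),"red":((0,180,90),(6,255,255)),"orange":((8,180,150),(20,255,255)),"green":((55,150,90),(75,255,255))}
def blobs(img,col,amin=15):
    m=cv2.inRange(cv2.cvtColor(img,cv2.COLOR_RGB2HSV),*HSV[col])
    cs=[c for c in cv2.findContours(m,cv2.RETR_EXTERNAL,cv2.CHAIN_APPROX_NONE)[0] if cv2.contourArea(c)>amin]
    return sorted(cs,key=cv2.contourArea,reverse=True)
E
python3 - <<'E'
from h import *
np.set_printoptions(precision=1,suppress=True)
im={n:cv2.cvtColor(cv2.imread(f"pics/{n}0.png"),cv2.COLOR_BGR2RGB) for n in("top","scene")}
for n in im:
  for c in HSV:
    for k in blobs(im[n],c)[:6]:
        b=cv2.minAreaRect(k); print(n,c,np.round(b[0],1),np.round(b[1],1),round(b[2],1), onplane(n,b[0],{"blue":23,"red":23,"orange":67,"green":76}[c]))
rt=lambda x,y:(320+(x-400)/4,238+y/4); cs=lambda x,y:(320+(x-400)/4,120+(y-300)/4); sp=lambda x,y:(375+x/4,185+(y-300)/4); tr=lambda x,y:(160+x/4,207+y/4)
for nm,f,pts,z in(("rails",rt,[(512,122),(672,90),(530,203),(690,170)],35),("base",rt,[(502,112),(670,78),(697,183),(527,220)],6),("case",cs,[(465,560),(766,523),(430,312)],62),("blade",sp,[(20,393),(12,445),(180,432),(168,480)],2),("handle",sp,[(232,433),(385,462)],67),("tray",tr,[(70,32),(285,10),(312,282),(92,300)],24)):
    print(nm,[onplane("top",f(*p),z) for p in pts])
E
```

```text
top blue [207.3 263. ] [24.7 44.2] 82.6 [467.4 289.3  23. ]
top blue [ 47.  427.5] [29. 32.] 90.0 [ 79.4 667.   23. ]
top blue [195.7  94.2] [14.3 11.6] 78.7 [908.9 326.   23. ]
top blue [303.   91.5] [13. 12.] 90.0 [909.7  47.4  23. ]
top blue [304.5 126. ] [10. 17.] 90.0 [816.4  44.5  23. ]
top blue [211.5 127.9] [ 8.6 16.7] 78.7 [816.5 283.7  23. ]
top red [205.4 229. ] [24.5 43.6] 83.8 [553.  295.3  23. ]
top red [136.4 237.5] [11.3 46. ] 15.9 [534.6 468.   23. ]
top orange [450.6 226. ] [39.5  7.7] 13.0 [ 541.5 -304.4   67. ]
top green [452.  403.5] [17. 26.] 90.0 [ 131.5 -284.8   76. ]
top green [372.8 170.1] [12.2 18.6] 82.4 [ 680.5 -121.5   76. ]
scene blue [455.7  86.3] [126.1  44.8] 84.9 [-175.5  673.    23. ]
scene blue [412.9 222. ] [17.6 39.7] 76.6 [472.7 289.6  23. ]
scene blue [459.9 330.4] [20.6 18.6] 14.9 [836.8 290.   23. ]
scene blue [361.7 346.8] [24.1 18.7] 2.4 [835.8  44.1  23. ]
scene blue [365.3 306.1] [12.6 13.9] 18.4 [726.8  81.3  23. ]
scene blue [472.  288.5] [13. 12.] 90.0 [725.4 367.3  23. ]
scene red [424.4 243.7] [18.7 40.9] 76.8 [557.6 295.6  23. ]
sc
[... 256 characters left out ...]

rails [array([446.8, -58. ,  35. ]), array([ 464.7, -155.8,   35. ]), array([397.3, -67.7,  35. ]), array([ 415.7, -165.1,   35. ])]
base [array([456., -53.,   6.]), array([ 475.6, -158.3,    6. ]), array([ 409.8, -172.8,    6. ]), array([388.6, -67. ,   6. ])]
case [array([649.1, -32.9,  62. ]), array([ 668.6, -216.8,   62. ]), array([807.6, -14.3,  62. ])]
blade [array([ 602.3, -144. ,    2. ]), array([ 568.8, -137.8,    2. ]), array([ 575.2, -244.1,    2. ]), array([ 544.6, -235.2,    2. ])]
handle [array([ 561.2, -263.2,   67. ]), array([ 541.9, -353.5,   67. ])]
tray [array([589.8, 365.9,  24. ]), array([601.3, 230.7,  24. ]), array([430.1, 212.6,  24. ]), array([421.3, 348.4,  24. ])]
```

```bash
cat >> h.py <<'E'
def plan(p,q,y0,y1,step=1.0,cal=8):
    """rows from TCP p to q, yaw y0 to y1 (deg), tool pointing down; prints calls"""
    p,q=np.array(p,float),np.array(q,float); N=1
    while True:
        P=np.linspace(p,q,N+1);Y=np.radians(np.linspace(y0,y1,N+1));O=[];W=[]
        for k in range(N):
            d=(P[k+1]-P[k])/20;c,s=np.cos(Y[k]),np.sin(Y[k]);O.append([c*d[0]+s*d[1],s*d[0]-c*d[1],-d[2]]);W.append([0,0,-(Y[k+1]-Y[k])/.08])
        if np.abs(O).max()<=step and np.abs(W).max()<=1: break
        N+=1
    print(N)
    for k in range(0,N,cal): print(' ;',str(np.round(O[k:k+cal],2).tolist()).replace(' ',''),'W',np.round(W[k][2],2))
def now():
    s=status.get_state(); print(round(s["t"],2),np.round(s["tool_pos"],1),np.round(s["tool_rot"],2),np.round(s["joint_pos"],1),np.round(s["wrist_force"],1),round(float(s["finger_gap"]),3),round(float(s["grasp_force"]),1)); return s
E
python3 - <<'E'
from h import *
now()
plan((209,589,231),(440,240,231),160.5,96)
plan((440,240,231),(545,-284,231),96,75.5)
E
```

```text
0.1 [208.6 588.5 230.2] [-1.7989e+02 -1.0000e-02  1.6047e+02] [63.7  3.1 92.5 -0.  84.6 -6.8] [-0.3  0.   0.6] 0.997 0.0
21
 ; [[-0.8,-0.6,-0.0],[-0.83,-0.56,-0.0],[-0.86,-0.51,-0.0],[-0.88,-0.46,-0.0],[-0.91,-0.42,-0.0],[-0.93,-0.37,-0.0],[-0.94,-0.32,-0.0],[-0.96,-0.27,-0.0]] W 0.67
 ; [[-0.97,-0.21,-0.0],[-0.98,-0.16,-0.0],[-0.99,-0.11,-0.0],[-0.99,-0.06,-0.0],[-1.0,-0.0,-0.0],[-1.0,0.05,-0.0],[-0.99,0.1,-0.0],[-0.98,0.16,-0.0]] W 0.67
 ; [[-0.97,0.21,-0.0],[-0.96,0.26,-0.0],[-0.95,0.31,-0.0],[-0.93,0.36,-0.0],[-0.91,0.41,-0.0]] W 0.67
27
 ; [[-0.99,0.09,-0.0],[-0.98,0.1,-0.0],[-0.98,0.12,-0.0],[-0.98,0.13,-0.0],[-0.98,0.14,-0.0],[-0.98,0.16,-0.0],[-0.97,0.17,-0.0],[-0.97,0.18,-0.0]] W 0.17
 ; [[-0.97,0.2,-0.0],[-0.97,0.21,-0.0],[-0.96,0.22,-0.0],[-0.96,0.23,-0.0],[-0.96,0.25,-0.0],[-0.96,0.26,-0.0],[-0.95,0.27,-0.0],[-0.95,0.28,-0.0]] W 0.17
 ; [[-0.94,0.3,-0.0],[-0.94,0.31,-0.0],[-0.94,0.32,-0.0],[-0.93,0.33,-0.0],[-0.93,0.35,-0.0],[-0.92,0.36,-0.0],[-0.92,0.37,-0.0],[-0.91,0.38,-0.0]] W 0.17
 ; [[-0.91,0.4,-0.0],[-0.9,0.41,-0.0],[-0.9,0.42,-0.0]] W 0.17
```

jog_arm:
  offset:
    - [-0.8,-0.6,0]
    - [-0.83,-0.56,0]
    - [-0.86,-0.51,0]
    - [-0.88,-0.46,0]
    - [-0.91,-0.42,0]
    - [-0.93,-0.37,0]
    - [-0.94,-0.32,0]
    - [-0.96,-0.27,0]
  rotation:
    - [0,0,0.67]
    - [0,0,0.67]
    - [0,0,0.67]
    - [0,0,0.67]
    - [0,0,0.67]
    - [0,0,0.67]
    - [0,0,0.67]
    - [0,0,0.67]
  gripper: 0

```text
t: 0.9
tool_pos: [297.9, 453.6, 231.2]
tool_rot: [-180.0, 0.0, 135.6]
wrist_force: [-0.1, -0.2, 0.3]
finger_gap: 0.999
grasp_force: 0.0
```

jog_arm:
  offset:
    - [-0.97,-0.21,0]
    - [-0.98,-0.16,0]
    - [-0.99,-0.11,0]
    - [-0.99,-0.06,0]
    - [-1,0,0]
    - [-1,0.05,0]
    - [-0.99,0.1,0]
    - [-0.98,0.16,0]
  rotation:
    - [0,0,0.67]
    - [0,0,0.67]
    - [0,0,0.67]
    - [0,0,0.67]
    - [0,0,0.67]
    - [0,0,0.67]
    - [0,0,0.67]
    - [0,0,0.67]

```text
t: 1.7
tool_pos: [385.2, 320.8, 231.1]
tool_rot: [180.0, 0.0, 111.0]
wrist_force: [-0.1, -0.5, 0.3]
finger_gap: 1.001
grasp_force: 0.0
```

jog_arm:
  offset:
    - [-0.97,0.21,0]
    - [-0.96,0.26,0]
    - [-0.95,0.31,0]
    - [-0.93,0.36,0]
    - [-0.91,0.41,0]
    - [0,0,0]
    - [0,0,0]
  rotation:
    - [0,0,0.67]
    - [0,0,0.67]
    - [0,0,0.67]
    - [0,0,0.67]
    - [0,0,0.67]
    - [0,0,0]
    - [0,0,0]

```text
t: 2.4
tool_pos: [439.4, 238.8, 231.2]
tool_rot: [-180.0, -0.0, 95.9]
wrist_force: [-0.5, -0.2, 0.4]
finger_gap: 1.005
grasp_force: 0.0
```

```bash
python3 - <<'E'
from h import *
import json
s=now(); i=viewer.camera_info("wrist"); a=viewer.capture("wrist")
json.dump({k:np.array(v).tolist() for k,v in i.items()},open("w1.json","w"))
cv2.imwrite("pics/w1.png",a[:,:,::-1])
print(np.round(i["intrinsics"],1).tolist(),-np.array(i["R"]).T@i["t"], [np.round(proj("wrist",p,i)) for p in ((467,289,23),(510,290,0),(431,-111,35),(547,-284,67))])
E
```

```text
2.4 [439.4 238.8 231.2] [-1.7998e+02 -1.0000e-02  9.5860e+01] [ 20.  -14.5 108.7   0.   85.8  14.1] [-0.5 -0.2  0.4] 1.005 0.0
[[371.6, 0.0, 326.6], [0.0, 371.6, 242.8], [0.0, 0.0, 1.0]] [431.09776701 316.16039989 374.95452589] [array([362., 161.]), array([401., 164.]), array([295., 461.]), array([359., 538.])]
```

View pics/w1.png

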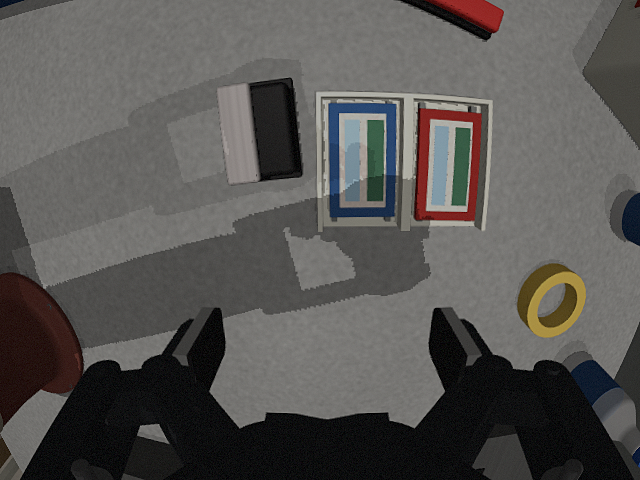

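```bash
python3 - <<'E'
from h import *
import json
np.set_printoptions(precision=1,suppress=True)
i=json.load(open("w1.json")); a=cv2.cvtColor(cv2.imread("pics/w1.png"),cv2.COLOR_BGR2RGB)
for n,im,inf in(("wrist",a,i),("top",cv2.cvtColor(cv2.imread("pics/top0.png"),cv2.COLOR_BGR2RGB),None)):
  for c in("blue","red"):
    for k in blobs(im,c,100)[:6]:
        P=np.array([onplane(n,p[0],23,inf)[:2] for p in k],np.float32); b=cv2.minAreaRect(P)
        if 40<min(b[1])<90 and max(b[1])<130: print(n,c,np.array(b[0]),np.array(b[1]),round(b[2],2))
for p in((317,93),(492,101),(484,229),(320,230),(406,229)): print(onplane("wrist",p,24,i))
# height of the plate from two views
k=[max([k for k in blobs(im,"blue",100) if 100<cv2.moments(k)["m10"]/cv2.moments(k)["m00"]<450],key=cv2.contourArea) for im in(a,cv2.cvtColor(cv2.imread("pics/top0.png"),cv2.COLOR_BGR2RGB))]
m=lambda k:cv2.minAreaRect(k)[0]
print("tri",tri([ray("wrist",m(k[0]),i),ray("top",m(k[1]))]))
plan((439.4,238.8,231),(530,-235,231),95.9,75.5)
E
```

```text
wrist blue [467.6 290.1] [ 62.8 108.7] 6.73
wrist red [553.3 296.4] [ 63.7 109.2] 5.68
top blue [467.6 289.3] [ 61.6 108.7] 6.67
top blue [ 79.6 667.7] [78.1 66.5] 89.33
top red [553.2 295.7] [ 62.4 108.8] 5.4
[418.5 349.1  24. ]
[589.5 368.4  24. ]
[603.7 237.5  24. ]
[434.4 218.1  24. ]
[519.2 228.1  24. ]
tri [467.7 290.2  19.4]
25
 ; [[-0.96,0.08,-0.0],[-0.96,0.1,-0.0],[-0.96,0.11,-0.0],[-0.96,0.12,-0.0],[-0.95,0.14,-0.0],[-0.95,0.15,-0.0],[-0.95,0.16,-0.0],[-0.95,0.18,-0.0]] W 0.18
 ; [[-0.95,0.19,-0.0],[-0.94,0.21,-0.0],[-0.94,0.22,-0.0],[-0.94,0.23,-0.0],[-0.93,0.25,-0.0],[-0.93,0.26,-0.0],[-0.93,0.27,-0.0],[-0.92,0.28,-0.0]] W 0.18
 ; [[-0.92,0.3,-0.0],[-0.91,0.31,-0.0],[-0.91,0.32,-0.0],[-0.9,0.34,-0.0],[-0.9,0.35,-0.0],[-0.89,0.36,-0.0],[-0.89,0.38,-0.0],[-0.88,0.39,-0.0]] W 0.18
 ; [[-0.88,0.4,-0.0]] W 0.18
```

jog_arm:
  offset:
    - [-0.96,0.08,0]
    - [-0.96,0.1,0]
    - [-0.96,0.11,0]
    - [-0.96,0.12,0]
    - [-0.95,0.14,0]
    - [-0.95,0.15,0]
    - [-0.95,0.16,0]
    - [-0.95,0.18,0]
  rotation:
    - [0,0,0.18]
    - [0,0,0.18]
    - [0,0,0.18]
    - [0,0,0.18]
    - [0,0,0.18]
    - [0,0,0.18]
    - [0,0,0.18]
    - [0,0,0.18]

```text
t: 3.25
tool_pos: [468.3, 88.1, 231.3]
tool_rot: [180.0, -0.0, 89.4]
wrist_force: [-0.3, 0.4, 1.1]
finger_gap: 1.0
grasp_force: 0.0
```

jog_arm:
  offset:
    - [-0.95,0.19,0]
    - [-0.94,0.21,0]
    - [-0.94,0.22,0]
    - [-0.94,0.23,0]
    - [-0.93,0.25,0]
    - [-0.93,0.26,0]
    - [-0.93,0.27,0]
    - [-0.92,0.28,0]
  rotation:
    - [0,0,0.18]
    - [0,0,0.18]
    - [0,0,0.18]
    - [0,0,0.18]
    - [0,0,0.18]
    - [0,0,0.18]
    - [0,0,0.18]
    - [0,0,0.18]

```text
t: 4.05
tool_pos: [497.6, -63.5, 231.3]
tool_rot: [180.0, -0.0, 82.8]
wrist_force: [-0.6, -0.2, 0.2]
finger_gap: 1.005
grasp_force: 0.0
```

jog_arm:
  offset:
    - [-0.92,0.3,0]
    - [-0.91,0.31,0]
    - [-0.91,0.32,0]
    - [-0.9,0.34,0]
    - [-0.9,0.35,0]
    - [-0.89,0.36,0]
    - [-0.89,0.38,0]
    - [-0.88,0.39,0]
  rotation:
    - [0,0,0.18]
    - [0,0,0.18]
    - [0,0,0.18]
    - [0,0,0.18]
    - [0,0,0.18]
    - [0,0,0.18]
    - [0,0,0.18]
    - [0,0,0.18]

```text
t: 4.85
tool_pos: [526.8, -216.3, 231.3]
tool_rot: [180.0, -0.0, 76.1]
wrist_force: [-1.3, 0.1, 0.2]
finger_gap: 0.999
grasp_force: 0.0
```

jog_arm:
  offset:
    - [-1,0.2,0]
    - [-1,0.2,0]
    - [-1,0.2,0]
    - [-1,0.2,0]
    - [-0.8,0.1,0]
    - [0,0,0]
    - [0,0,0]
  rotation:
    - [0,0,0]
    - [0,0,0]
    - [0,0,0]
    - [0,0,0]
    - [0,0,0]
    - [0,0,0]
    - [0,0,0]

```text
t: 5.55
tool_pos: [521.0, -312.7, 231.2]
tool_rot: [-180.0, -0.0, 76.1]
wrist_force: [-0.4, 0.5, 0.2]
finger_gap: 1.001
grasp_force: 0.0
```

```bash
python3 - <<'E'
from h import *
import json
s=now(); i=viewer.camera_info("wrist"); a=viewer.capture("wrist")
json.dump({k:np.array(v).tolist() for k,v in i.items()},open("w2.json","w"))
cv2.imwrite("pics/w2.png",a[:,:,::-1])
E
```

```text
5.55 [ 521.  -312.7  231.2] [-1.7998e+02 -4.0000e-02  7.6140e+01] [-38.    0.7  94.8   0.   84.5 -24.1] [-0.4  0.5  0.2] 1.001 0.0
```

View pics/w2.png

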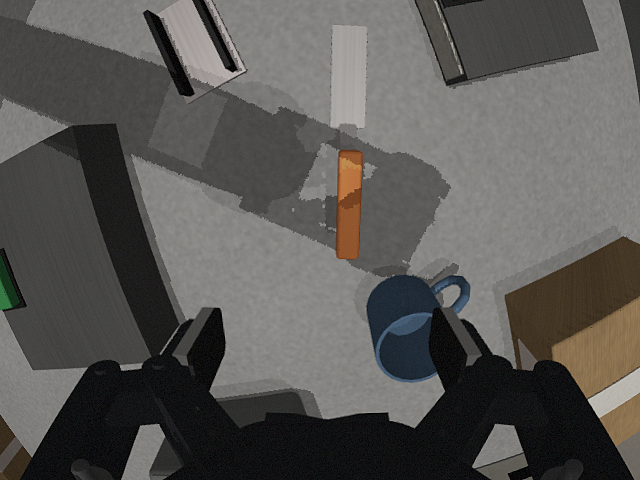

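```bash
python3 - <<'E'
from h import *
import json
np.set_printoptions(precision=1,suppress=True)
i=json.load(open("w2.json")); a=cv2.cvtColor(cv2.imread("pics/w2.png"),cv2.COLOR_BGR2RGB)
T=cv2.cvtColor(cv2.imread("pics/top0.png"),cv2.COLOR_BGR2RGB); HSV["orange"]=((5,150,60),(22,255,255))
rs=[]
for n,im,inf in(("wrist",a,i),("top",T,None)):
    k=[k for k in blobs(im,"orange",60) if (300<cv2.minAreaRect(k)[0][0]<400 if n=="wrist" else 420<cv2.minAreaRect(k)[0][0]<480)][0]
    P=np.array([onplane(n,p[0],67,inf)[:2] for p in k],np.float32); b=cv2.minAreaRect(P); print(n,np.array(b[0]),np.array(b[1]),b[2]); rs.append(ray(n,cv2.minAreaRect(k)[0],inf))
print("tri",tri(rs))
f=lambda p,z:onplane("wrist",p,z,i)
print("cam",-np.array(i["R"]).T@i["t"])
print("blade",[f(p,2)[:2] for p in((332,25),(367,27),(330,127),(365,128))])
print("handle",[f(p,67)[:2] for p in((338,151),(362,151),(336,258),(359,260))])
print("rails",[f(p,35)[:2] for p in((145,11),(187,95),(200,-8),(237,70))],"base",f((245,72),6),f((193,102),6))
print("case",f((451,85),62),f((598,48),62))
# rail subpixel from top: black pixels around the rest
m=cv2.inRange(cv2.cvtColor(T,cv2.COLOR_RGB2GRAY),0,60); m[:255]=0;m[295:]=0;m[:,:343]=0;m[:,396:]=0
for k in cv2.findContours(m,cv2.RETR_EXTERNAL,cv2.CHAIN_APPROX_NONE)[0]:
    if len(k)>20:
        P=np.array([onplane("top",p[0],35)[:2] for p in k],np.float32); b=cv2.minAreaRect(P); print("rail",np.array(b[0]),np.array(b[1]),b[2])
for im,n,inf in((T,"top",None),):
    for k in blobs(im,"green",60):
        P=np.array([onplane(n,p[0],76,inf)[:2] for p in k],np.float32); b=cv2.minAreaRect(P); print("green",np.array(b[0]),np.array(b[1]),b[2])
E
```

```text
wrist [ 541.5 -304. ] [94.4 20. ] 74.95259094238281
top [ 537.5 -301.7] [96.6 29.5] 75.16757202148438
tri [ 542.2 -308.2   40.5]
cam [ 539.  -237.2  375. ]
blade [array([ 569.5, -134.3]), array([ 602.8, -143.8]), array([ 542.4, -235.9]), array([ 576. , -244.8])]
handle [array([ 543.5, -257.1]), array([ 562.8, -261.6]), array([ 520.2, -347.3]), array([ 539.5, -354. ])]
rails [array([397.1, -67.4]), array([ 420.7, -169.1]), array([456.2, -71.4]), array([ 473.3, -161.7])] base [ 474.9 -159.8    6. ] [ 415.  -172.6    6. ]
case [ 651.9 -221.4   62. ] [ 828.2 -199.3   62. ]
rail [ 407.1 -115.4] [ 4.9 99. ] 11.157774925231934
rail [ 455.5 -106. ] [ 6.1 98.2] 11.617804527282715
green [ 131.5 -285.2] [59.2 37.4] 89.29158782958984
green [ 680.6 -121.5] [30.4 45.2] 6.6697163581848145
```

```bash
python3 - <<'E'
from h import *
plan((521,-312.7,231.2),(547.3,-282.8,36),76.1,75)
E
```

```text
10
 ; [[0.18,0.09,0.98],[0.18,0.09,0.98],[0.18,0.09,0.98],[0.18,0.09,0.98],[0.18,0.09,0.98],[0.18,0.09,0.98],[0.18,0.09,0.98],[0.18,0.09,0.98]] W 0.02
 ; [[0.18,0.09,0.98],[0.18,0.09,0.98]] W 0.02
```

jog_arm:
  offset:
    - [0.45,0.23,0.9]
    - [0.45,0.23,0.9]
    - [0.45,0.23,1]
    - [0.45,0.23,1]
    - [0,0,1]
    - [0,0,1]
    - [0,0,1]
    - [0,0,1]
  rotation:
    - [0,0,0.06]
    - [0,0,0.06]
    - [0,0,0.06]
    - [0,0,0.06]
    - [0,0,0]
    - [0,0,0]
    - [0,0,0]
    - [0,0,0]

```text
t: 6.4
tool_pos: [547.6, -280.1, 73.0]
tool_rot: [-179.9, -0.1, 75.2]
wrist_force: [0.3, 0.8, -0.1]
finger_gap: 1.002
grasp_force: 0.0
```

jog_arm:
  offset:
    - [0,0,1]
    - [0,0,0.95]
    - [0,0,0]
  rotation:
    - [0,0,0]
    - [0,0,0]
    - [0,0,0]

```text
t: 6.7
tool_pos: [545.3, -278.9, 31.6]
tool_rot: [-179.6, -0.2, 75.2]
wrist_force: [-0.3, 1.0, -0.9]
finger_gap: 1.003
grasp_force: 0.0
```

jog_arm:
  offset:
    - [0,0,0]
    - [0,0,0]
    - [0,0,0]
    - [0,0,0]
    - [0,0,0]
    - [0,0,0]
    - [0,0,0]
    - [0,0,0]
  rotation:
    - [0,0,0]
    - [0,0,0]
    - [0,0,0]
    - [0,0,0]
    - [0,0,0]
    - [0,0,0]
    - [0,0,0]
    - [0,0,0]
  gripper: 255
  squeeze: 90

```text
t: 7.5
tool_pos: [548.5, -282.8, 37.5]
tool_rot: [179.9, 0.0, 75.1]
wrist_force: [0.3, -0.0, 6.2]
finger_gap: 0.214
grasp_force: 88.7
```

```bash
python3 - <<'E'
from h import *
plan((548.5,-282.8,137),(490,-180,137),75.1,82)
plan((490,-180,137),(494.6,54.5,137),82,96.5)
E
```

```text
5
 ; [[0.84,-0.83,-0.0],[0.86,-0.81,-0.0],[0.88,-0.79,-0.0],[0.9,-0.77,-0.0],[0.92,-0.74,-0.0]] W -0.3
12
 ; [[0.97,-0.12,-0.0],[0.97,-0.1,-0.0],[0.97,-0.08,-0.0],[0.98,-0.06,-0.0],[0.98,-0.03,-0.0],[0.98,-0.01,-0.0],[0.98,0.01,-0.0],[0.98,0.03,-0.0]] W -0.26
 ; [[0.98,0.05,-0.0],[0.97,0.07,-0.0],[0.97,0.09,-0.0],[0.97,0.11,-0.0]] W -0.26
```

jog_arm:
  offset:
    - [0,0,-0.5]
    - [0,0,-1]
    - [0,0,-1]
    - [0,0,-1]
    - [0,0,-1]
    - [0,0,-0.5]
    - [0,0,0]
  rotation:
    - [0,0,0]
    - [0,0,0]
    - [0,0,0]
    - [0,0,0]
    - [0,0,0]
    - [0,0,0]
    - [0,0,0]

```text
t: 8.2
tool_pos: [548.4, -282.6, 137.9]
tool_rot: [179.9, 0.1, 75.1]
wrist_force: [0.6, -0.5, -2.6]
finger_gap: 0.217
grasp_force: 88.0
```

jog_arm:
  offset:
    - [0.6,-0.6,0]
    - [0.84,-0.8,0]
    - [0.88,-0.8,0]
    - [0.88,-0.79,0]
    - [0.8,-0.7,0]
    - [0.4,-0.3,0]
    - [0,0,0]
    - [0,0,0]
  rotation:
    - [0,0,-0.25]
    - [0,0,-0.25]
    - [0,0,-0.25]
    - [0,0,-0.25]
    - [0,0,-0.25]
    - [0,0,-0.25]
    - [0,0,0]
    - [0,0,0]

```text
t: 9.0
tool_pos: [488.5, -179.5, 135.9]
tool_rot: [-180.0, 0.0, 81.9]
wrist_force: [-0.4, -1.0, -1.0]
finger_gap: 0.22
grasp_force: 88.2
```

```bash
python3 - <<'E'
from h import *
import json
s=now(); i=viewer.camera_info("wrist"); a=viewer.capture("wrist")
json.dump({k:np.array(v).tolist() for k,v in i.items()},open("w3.json","w"))
cv2.imwrite("pics/w3.png",a[:,:,::-1])
E
```

```text
9.0 [ 488.5 -179.5  135.9] [-1.7999e+02  1.0000e-02  8.1940e+01] [-28.4  -6.9 111.4  -0.   75.4 -20.3] [-0.4 -1.  -1. ] 0.22 88.2
```

View pics/w3.png

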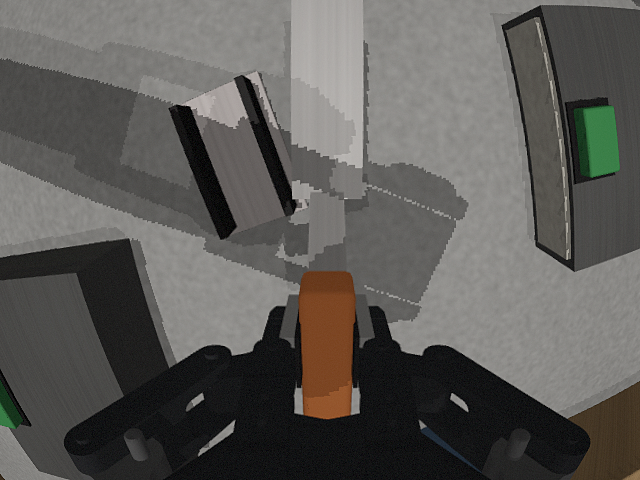

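```bash
python3 - <<'E'
from h import *
import json
from scipy.optimize import brentq
np.set_printoptions(precision=1,suppress=True)
i=json.load(open("w3.json")); a=cv2.imread("pics/w3.png"); f=lambda p,z:onplane("wrist",p,z,i)
A0,A1,B0,B1=[f(p,35)[:2] for p in((170,107),(221,239),(236,77),(285,214))]
print(A0,A1,B0,B1,np.linalg.norm(A1-A0),np.linalg.norm(B1-B0))
d=(A0-A1+B0-B1);yaw=np.degrees(np.arctan2(d[1],d[0])); y=np.array([-np.sin(np.radians(yaw)),np.cos(np.radians(yaw))])
print("yaw",yaw,"ctr",(A0+A1+B0+B1)/4-3*y, "spacing",(A0+A1-B0-B1)@y/2)
k=[k for k in blobs(cv2.cvtColor(a,cv2.COLOR_BGR2RGB),"green",300) if cv2.minAreaRect(k)[0][0]>400][0]
P=np.array([f(p[0],76)[:2] for p in k],np.float32);print("green",cv2.minAreaRect(P))
g=cv2.cvtColor(a,cv2.COLOR_BGR2GRAY).astype(float)
for v in(5,40,80,185):
    print(v,g[v,284:300].astype(int),g[v,358:374].astype(int))
for v,l,r in((5,291,363.5),(185,291.5,365)):
    for w in(33.5,34.5): print(v,brentq(lambda z:np.linalg.norm(f((l,v),z)-f((r,v),z))-w,20,200), end=' ')
print(f((327.6,5),100)[:2],f((327.6,185),100)[:2])
E
```

```text
[395.4 -67.8] [ 414.3 -166. ] [445. -58.] [ 462.8 -155. ] 100.02595063540818 98.58832946664846
yaw 100.63817058598556 ctr [ 432.3 -111.2] spacing 50.13472404262133Traceback (most recent call last):
  File "<stdin>", line 10, in <module>
IndexError: list index out of range
```

```bash
python3 - <<'E'
from h import *
import json
from scipy.optimize import brentq
np.set_printoptions(precision=1,suppress=True)
i=json.load(open("w3.json")); a=cv2.imread("pics/w3.png"); f=lambda p,z:onplane("wrist",p,z,i)
g=cv2.cvtColor(a,cv2.COLOR_BGR2GRAY).astype(int)
for v in(5,40,185): print(v,g[v,284:300],g[v,358:374])
for v,l,r in((5,291,363.5),(185,291.5,365)):
    print(v,brentq(lambda z:np.linalg.norm(f((l,v),z)-f((r,v),z))-34,20,200))
print(f((327.6,5),100)[:2],f((327.6,185),100)[:2])
plan((488.5,-179.5,136),(494.6,54.5,136),81.9,96.5)
plan((494.6,54.5,136),(494.6,54.5,44),96.5,96.5)
E
```

```text
5 [141 141 141 144 141 142 142 155 165 164 165 165 165 166 163 163] [165 162 163 164 163 136 133 134 136 136 135 136 132 136 138 139]
40 [129 126 125 124 123 121 129 160 171 167 168 169 170 169 170 169] [168 168 167 169 169 132 106 149 145 142 141 142 138 138 140 141]
185 [  9  15   7  15   2  24  94 106 156 158 155 154 154 154 154 153] [122 123 121 124 128 125 126 130 136 135 143 157 156 157 104  93]
5 103.73468592007693
185 109.60319538172057
[507.9 -41. ] [ 495.4 -129.7]
12
 ; [[0.97,-0.11,-0.0],[0.97,-0.09,-0.0],[0.97,-0.07,-0.0],[0.97,-0.05,-0.0],[0.97,-0.03,-0.0],[0.98,-0.01,-0.0],[0.98,0.01,-0.0],[0.97,0.03,-0.0]] W -0.27
 ; [[0.97,0.05,-0.0],[0.97,0.07,-0.0],[0.97,0.09,-0.0],[0.97,0.12,-0.0]] W -0.27
5
 ; [[0.0,0.0,0.92],[0.0,0.0,0.92],[0.0,0.0,0.92],[0.0,0.0,0.92],[0.0,0.0,0.92]] W -0.0
```

jog_arm:
  offset:
    - [0.97,-0.11,0]
    - [0.97,-0.09,0]
    - [0.97,-0.07,0]
    - [0.97,-0.05,0]
    - [0.97,-0.03,0]
    - [0.98,-0.01,0]
    - [0.98,0.01,0]
    - [0.97,0.03,0]
  rotation:
    - [0,0,-0.27]
    - [0,0,-0.27]
    - [0,0,-0.27]
    - [0,0,-0.27]
    - [0,0,-0.27]
    - [0,0,-0.27]
    - [0,0,-0.27]
    - [0,0,-0.27]

```text
t: 9.85
tool_pos: [492.8, -23.3, 136.4]
tool_rot: [180.0, 0.0, 91.8]
wrist_force: [-0.1, 0.1, -1.2]
finger_gap: 0.22
grasp_force: 88.2
```

jog_arm:
  offset:
    - [0.97,0.05,0]
    - [0.97,0.07,0]
    - [0.97,0.09,0]
    - [0.97,0.12,0]
    - [0,0,1]
    - [0,0,1]
    - [0,0,0.6]
    - [0,0,0]
  rotation:
    - [0,0,-0.27]
    - [0,0,-0.27]
    - [0,0,-0.27]
    - [0,0,-0.27]
    - [0,0,0]
    - [0,0,0]
    - [0,0,0]
    - [0,0,0]

```text
t: 10.65
tool_pos: [492.5, 54.2, 82.1]
tool_rot: [-179.8, -0.0, 96.8]
wrist_force: [0.2, -0.4, -2.4]
finger_gap: 0.219
grasp_force: 88.2
```

jog_arm:
  offset:
    - [0,0,1]
    - [0,0,0.8]
    - [0,0,0.2]
    - [0,0,0]
  rotation:
    - [0,0,0]
    - [0,0,0]
    - [0,0,0]
    - [0,0,0]

```text
t: 11.05
tool_pos: [493.9, 54.3, 44.4]
tool_rot: [-180.0, -0.0, 96.8]
wrist_force: [0.5, -0.2, -1.6]
finger_gap: 0.219
grasp_force: 88.2
```

```bash
python3 - <<'E'
from h import *
import json
s=now(); i=viewer.camera_info("wrist"); a=viewer.capture("wrist")
json.dump({k:np.array(v).tolist() for k,v in i.items()},open("w4.json","w"))
cv2.imwrite("pics/w4.png",a[:,:,::-1])
E
```

```text
11.05 [493.9  54.3  44.4] [-179.98   -0.     96.78] [ -2.3  -3.2 117.7  -0.   65.5  -9.1] [ 0.5 -0.2 -1.6] 0.219 88.2
```

View pics/w4.png

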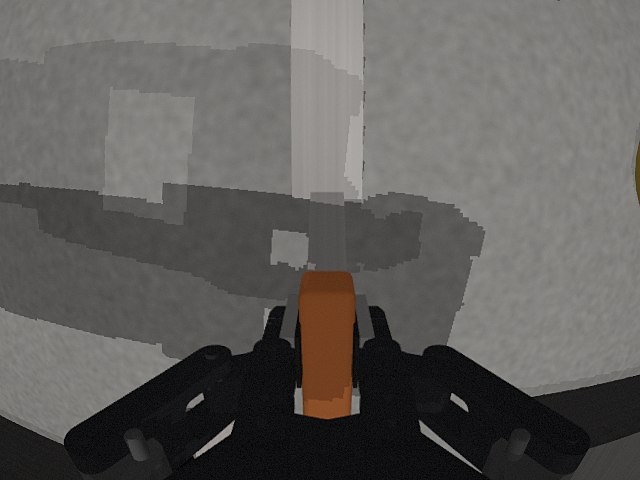

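jog_arm:
  offset:
    - [0.4,0,0]
    - [0.7,0,0]
    - [0.7,0,0]
    - [0.7,0,0]
    - [0.7,0,0]
  rotation:
    - [0,0,0.06]
    - [0,0,0]
    - [0,0,0]
    - [0,0,0]
    - [0,0,0]

```text
t: 11.6
tool_pos: [486.1, 119.8, 44.4]
tool_rot: [180.0, -0.0, 96.6]
wrist_force: [-0.4, 0.2, -1.1]
finger_gap: 0.217
grasp_force: 88.2
```

jog_arm:
  offset:
    - [0.6,0,0]
    - [0.7,0,0]
    - [0.7,0,0]
    - [0.7,0,0]
    - [0.5,0,0]
    - [0.2,0,0]
    - [0,0,0]
    - [0,0,0]
  rotation:
    - [0,0,0]
    - [0,0,0]
    - [0,0,0]
    - [0,0,0]
    - [0,0,0]
    - [0,0,0]
    - [0,0,0]
    - [0,0,0]

```text
t: 12.4
tool_pos: [478.7, 185.5, 44.3]
tool_rot: [-180.0, 0.0, 96.5]
wrist_force: [-0.5, -0.0, -2.0]
finger_gap: 0.219
grasp_force: 88.2
```

```bash
python3 - <<'E'
from h import *
import json
s=now(); i=viewer.camera_info("wrist"); a=viewer.capture("wrist")
json.dump({k:np.array(v).tolist() for k,v in i.items()},open("w5.json","w"))
cv2.imwrite("pics/w5.png",a[:,:,::-1])
for k in blobs(a,"blue",300):
    P=np.array([onplane("wrist",p[0],23,i)[:2] for p in k],np.float32); print(cv2.minAreaRect(P))
E
```

```text
12.4 [478.7 185.5  44.3] [-1.7999e+02  2.0000e-02  9.6530e+01] [ 12.9  -0.9 115.5  -0.   65.4   6.4] [-0.5 -0.  -2. ] 0.219 88.2
((468.7200927734375, 279.5194091796875), (63.72618103027344, 88.57266235351562), 6.708841800689697)
```

View pics/w5.png

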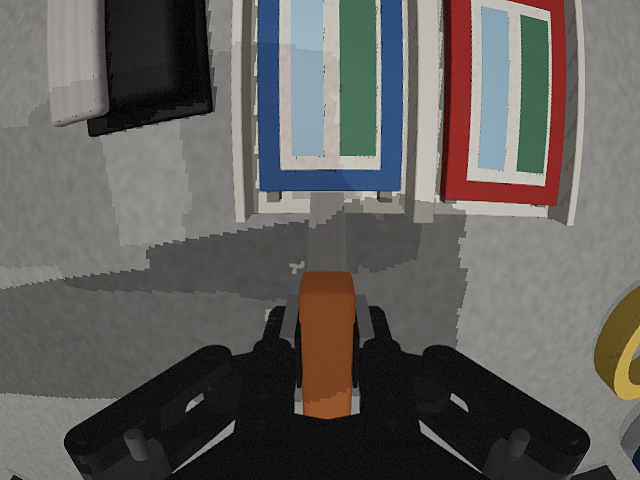

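jog_arm:
  offset:
    - [0,0,-0.15]
    - [0,0,-0.2]
    - [0,0,-0.2]
    - [0,0,-0.3]
    - [0,0,-0.3]
    - [0,0,-0.4]
    - [0,0,-0.4]
    - [0,0,-0.4]
  rotation:
    - [0,0,0]
    - [0,0,0]
    - [0,0,0]
    - [0,0,0]
    - [0,0,0]
    - [0,0,0]
    - [0,0,0]
    - [0,0,0]

```text
t: 13.25
tool_pos: [478.8, 185.7, 92.2]
tool_rot: [180.0, -0.0, 96.5]
wrist_force: [0.9, -0.6, -3.6]
finger_gap: 0.219
grasp_force: 88.0
```

jog_arm:
  offset:
    - [0,0,-0.3]
    - [0,0,-0.2]
    - [0,0,0]
    - [0,0,0]
    - [0,0,0]
  rotation:
    - [0,0,0]
    - [0,0,0]
    - [0,0,0]
    - [0,0,0]
    - [0,0,0]

```text
t: 13.75
tool_pos: [478.2, 185.6, 100.7]
tool_rot: [-179.9, 0.0, 96.5]
wrist_force: [-0.3, 0.1, -1.9]
finger_gap: 0.216
grasp_force: 88.0
```

```bash
python3 - <<'E'
from h import *
import json
np.set_printoptions(precision=1,suppress=True)
s=now(); i=viewer.camera_info("wrist"); a=viewer.capture("wrist")
cv2.imwrite("pics/w6.png",a[:,:,::-1]); T=viewer.capture("top"); cv2.imwrite("pics/t6.png",T[:,:,::-1])
z=s["tool_pos"][2]-37.5+2+10
for n,im,inf in(("wrist",a,i),("top",T,None)):
  for k in blobs(im,"blue",100):
    P=np.array([onplane(n,p[0],z,inf)[:2] for p in k],np.float32); b=cv2.minAreaRect(P)
    if 30<min(b[1])<80 and abs(b[0][0]-470)<60: print(n,z,b, P[:,1].min())
p=s["tool_pos"]
E
```

```text
13.75 [478.2 185.6 100.7] [-179.9    0.    96.5] [ 12.9  -5.5 113.8  -0.   71.8   6.4] [-0.3  0.1 -1.9] 0.216 88.0
wrist 75.23913175962737 ((468.5015563964844, 280.6238708496094), (63.63117218017578, 89.67732238769531), 6.767237663269043) 232.80711
```

```bash
python3 - <<'E'
from h import *
plan((478.2,185.6,100),(450.9,-214.3,100),96.5,101,.8)
E
```

```text
25
 ; [[-0.79,-0.14,-0.0],[-0.79,-0.15,-0.0],[-0.79,-0.15,-0.0],[-0.79,-0.15,-0.0],[-0.79,-0.15,-0.0],[-0.79,-0.16,-0.0],[-0.79,-0.16,-0.0],[-0.79,-0.16,-0.0]] W -0.04
 ; [[-0.78,-0.16,-0.0],[-0.78,-0.17,-0.0],[-0.78,-0.17,-0.0],[-0.78,-0.17,-0.0],[-0.78,-0.17,-0.0],[-0.78,-0.18,-0.0],[-0.78,-0.18,-0.0],[-0.78,-0.18,-0.0]] W -0.04
 ; [[-0.78,-0.18,-0.0],[-0.78,-0.19,-0.0],[-0.78,-0.19,-0.0],[-0.78,-0.19,-0.0],[-0.78,-0.19,-0.0],[-0.78,-0.2,-0.0],[-0.78,-0.2,-0.0],[-0.78,-0.2,-0.0]] W -0.04
 ; [[-0.78,-0.2,-0.0]] W -0.04
```

jog_arm:
  offset:
    - [-0.2,-0.04,0]
    - [-0.4,-0.07,0]
    - [-0.6,-0.11,0]
    - [-0.79,-0.15,0]
    - [-0.79,-0.15,0]
    - [-0.79,-0.16,0]
    - [-0.79,-0.16,0]
    - [-0.79,-0.16,0]
  rotation:
    - [0,0,-0.04]
    - [0,0,-0.04]
    - [0,0,-0.04]
    - [0,0,-0.04]
    - [0,0,-0.04]
    - [0,0,-0.04]
    - [0,0,-0.04]
    - [0,0,-0.04]

```text
t: 14.65
tool_pos: [471.6, 79.4, 101.3]
tool_rot: [180.0, 0.0, 98.0]
wrist_force: [-0.4, 0.8, -3.0]
finger_gap: 0.22
grasp_force: 88.0
```

jog_arm:
  offset:
    - [-0.78,-0.16,0]
    - [-0.78,-0.17,0]
    - [-0.78,-0.17,0]
    - [-0.78,-0.17,0]
    - [-0.78,-0.17,0]
    - [-0.78,-0.18,0]
    - [-0.78,-0.18,0]
    - [-0.78,-0.18,0]
  rotation:
    - [0,0,-0.04]
    - [0,0,-0.04]
    - [0,0,-0.04]
    - [0,0,-0.04]
    - [0,0,-0.04]
    - [0,0,-0.04]
    - [0,0,-0.04]
    - [0,0,-0.04]

```text
t: 15.45
tool_pos: [462.9, -48.1, 101.4]
tool_rot: [180.0, 0.0, 99.4]
wrist_force: [-0.6, -0.4, -1.8]
finger_gap: 0.219
grasp_force: 88.0
```

jog_arm:
  offset:
    - [-0.78,-0.18,0]
    - [-0.78,-0.19,0]
    - [-0.78,-0.19,0]
    - [-0.78,-0.19,0]
    - [-0.78,-0.19,0]
    - [-0.78,-0.2,0]
    - [-0.78,-0.2,0]
    - [-0.78,-0.2,0]
  rotation:
    - [0,0,-0.04]
    - [0,0,-0.04]
    - [0,0,-0.04]
    - [0,0,-0.04]
    - [0,0,-0.04]
    - [0,0,-0.04]
    - [0,0,-0.04]
    - [0,0,-0.04]

```text
t: 16.25
tool_pos: [454.3, -176.3, 101.4]
tool_rot: [180.0, 0.0, 100.9]
wrist_force: [1.1, 0.8, -2.2]
finger_gap: 0.219
grasp_force: 88.0
```

jog_arm:
  offset:
    - [-0.78,-0.2,0]
    - [-0.6,-0.15,0]
    - [-0.4,-0.1,0]
    - [-0.1,-0.03,0]
    - [0,0,0]
    - [0,0,0]
  rotation:
    - [0,0,-0.04]
    - [0,0,-0.02]
    - [0,0,0]
    - [0,0,0]
    - [0,0,0]
    - [0,0,0]

```text
t: 16.85
tool_pos: [452.6, -213.2, 101.2]
tool_rot: [-180.0, -0.0, 101.2]
wrist_force: [-0.3, -0.8, -2.3]
finger_gap: 0.219
grasp_force: 88.0
```

```bash
python3 - <<'E'
from h import *
import json
np.set_printoptions(precision=1,suppress=True)
s=now(); i=viewer.camera_info("wrist"); a=viewer.capture("wrist")
cv2.imwrite("pics/w7.png",a[:,:,::-1]); T=viewer.capture("top"); cv2.imwrite("pics/t7.png",T[:,:,::-1])
z=s["tool_pos"][2]-37.5+2+10
for n,im,inf in(("wrist",a,i),("top",T,None)):
  for k in blobs(im,"blue",100):
    P=np.array([onplane(n,p[0],z,inf)[:2] for p in k],np.float32); b=cv2.minAreaRect(P)
    if 30<min(b[1])<80 and abs(b[0][0]-430)<60: print(n,z,b)
t=s["tool_pos"]; y=np.radians(s["tool_rot"][2]); print("plate centre est",t[:2]+105*np.array([np.cos(y),np.sin(y)])+.9*np.array([np.sin(y),-np.cos(y)]))
E
```

```text
16.85 [ 452.6 -213.2  101.2] [-180.    -0.   101.2] [-33.8  -7.4 115.5   0.   72.  -45. ] [-0.3 -0.8 -2.3] 0.219 88.0
wrist 75.69446565372026 ((435.2138977050781, -119.1284408569336), (63.626243591308594, 89.69380187988281), 11.485880851745605)
top 75.69446565372026 ((434.1997985839844, -109.27967834472656), (62.846805572509766, 108.58148956298828), 11.588091850280762)
plate centre est [ 433.1 -110. ]
```

jog_arm:
  offset:
    - [0,0,0.2]
    - [0,0,0.4]
    - [0,0,0.4]
    - [0,0,0.25]
    - [0,0,0.2]
    - [0,0,0.2]
    - [0,0,0.2]
    - [0,0,0]
  rotation:
    - [0,0,0]
    - [0,0,0]
    - [0,0,0]
    - [0,0,0]
    - [0,0,0]
    - [0,0,0]
    - [0,0,0]
    - [0,0,0]

```text
t: 17.75
tool_pos: [452.5, -213.5, 63.9]
tool_rot: [-180.0, -0.0, 101.2]
wrist_force: [-0.2, 1.0, -1.9]
finger_gap: 0.221
grasp_force: 88.1
```

jog_arm:
  offset:
    - [0,0,0.05]
    - [0,0,0]
    - [0,0,0]
  rotation:
    - [0,0,0]
    - [0,0,0]
    - [0,0,0]

```text
t: 18.05
tool_pos: [452.9, -213.7, 63.6]
tool_rot: [180.0, 0.0, 101.2]
wrist_force: [0.4, 0.6, -2.3]
finger_gap: 0.215
grasp_force: 88.1
```

```bash
python3 - <<'E'
from h import *
np.set_printoptions(precision=1,suppress=True)
s=now(); i=viewer.camera_info("wrist"); a=viewer.capture("wrist")
cv2.imwrite("pics/w8.png",a[:,:,::-1]); T=viewer.capture("top"); cv2.imwrite("pics/t8.png",T[:,:,::-1])
for n,im,inf in(("wrist",a,i),("top",T,None)):
  for k in blobs(im,"blue",100):
    P=np.array([onplane(n,p[0],45,inf)[:2] for p in k],np.float32); b=cv2.minAreaRect(P)
    if 30<min(b[1])<80 and abs(b[0][0]-430)<60: print(n,b)
E
```

```text
18.05 [ 452.9 -213.7   63.6] [180.    0.  101.2] [-33.8  -4.4 116.7   0.   67.7 -45. ] [ 0.4  0.6 -2.3] 0.215 88.1
wrist ((435.2351379394531, -120.71607971191406), (63.72529220581055, 86.74020385742188), 11.508008003234863)
top ((433.695556640625, -109.0477294921875), (62.147220611572266, 108.35712432861328), 10.979716300964355)
```

jog_arm:
  offset:
    - [-0.3,0,0]
    - [-0.6,0,0]
    - [-0.8,0,0]
    - [-0.8,0,0]
    - [-0.9,0,0]
    - [-0.9,0,0]
    - [-0.9,0,0]
    - [-0.9,0,0]
  rotation:
    - [0,0,0]
    - [0,0,0]
    - [0,0,0]
    - [0,0,0]
    - [0,0,0]
    - [0,0,0]
    - [0,0,0]
    - [0,0,0]

```text
t: 18.95
tool_pos: [476.6, -335.2, 63.2]
tool_rot: [-180.0, 0.0, 101.2]
wrist_force: [-0.1, -0.3, -1.6]
finger_gap: 0.221
grasp_force: 88.1
```

jog_arm:
  offset:
    - [-0.8,0,0]
    - [-0.6,0,0]
    - [0,0,0.4]
    - [0,0,0.4]
    - [0,0,0.2]
    - [0,0,0.15]
    - [0,0,0.1]
    - [0,0,0]
  rotation:
    - [0,0,0]
    - [0,0,0]
    - [0,0,0]
    - [0,0,0]
    - [0,0,0]
    - [0,0,0]
    - [0,0,0]
    - [0,0,0]

```text
t: 19.75
tool_pos: [481.8, -360.2, 38.0]
tool_rot: [-180.0, -0.0, 101.2]
wrist_force: [1.1, 0.1, -1.9]
finger_gap: 0.219
grasp_force: 88.2
```

```bash
python3 - <<'E'
from h import *
np.set_printoptions(precision=1,suppress=True)
s=now(); i=viewer.camera_info("wrist"); a=viewer.capture("wrist")
cv2.imwrite("pics/w9.png",a[:,:,::-1]); T=viewer.capture("top"); cv2.imwrite("pics/t9.png",T[:,:,::-1])
for k in blobs(T,"blue",100):
    P=np.array([onplane("top",p[0],45)[:2] for p in k],np.float32); b=cv2.minAreaRect(P)
    if 30<min(b[1])<80 and abs(b[0][0]-430)<60: print(b)
E
```

```text
19.75 [ 481.8 -360.2   38. ] [-180.    -0.   101.2] [-43.9  11.  103.4   0.   65.6 -55.1] [ 1.1  0.1 -1.9] 0.219 88.2
((434.0369567871094, -109.45101928710938), (61.8769416809082, 108.90251922607422), 11.398404121398926)
```

jog_arm:
  offset:
    - [0,0,0.04]
    - [0,0,0]
  rotation:
    - [0,0,0]
    - [0,0,0]

```text
t: 20.05
tool_pos: [482.0, -360.8, 37.7]
tool_rot: [180.0, 0.0, 101.2]
wrist_force: [-0.7, 0.9, -1.0]
finger_gap: 0.22
grasp_force: 88.2
```

jog_arm:
  offset:
    - [0,0,0]
    - [0,0,0]
    - [0,0,0]
    - [0,0,0]
    - [0,0,0]
  rotation:
    - [0,0,0]
    - [0,0,0]
    - [0,0,0]
    - [0,0,0]
    - [0,0,0]
  gripper: 110

```text
t: 20.55
tool_pos: [481.9, -360.8, 37.6]
tool_rot: [180.0, 0.0, 101.2]
wrist_force: [0.4, 0.8, -0.5]
finger_gap: 0.57
grasp_force: 0.0
```

jog_arm:
  offset:
    - [0,0,-0.5]
    - [0,0,-1]
    - [0,0,-1]
    - [0,0,-1]
    - [0,0,-1]
    - [0,0,-1]
    - [0,0,-0.5]
    - [0,0,0]
  rotation:
    - [0,0,0]
    - [0,0,0]
    - [0,0,0]
    - [0,0,0]
    - [0,0,0]
    - [0,0,0]
    - [0,0,0]
    - [0,0,0]

```text
t: 21.35
tool_pos: [482.8, -361.6, 160.1]
tool_rot: [179.9, 0.2, 101.2]
wrist_force: [0.4, 0.2, 0.4]
finger_gap: 0.567
grasp_force: 0.0
```

```bash
python3 - <<'E'
from h import *
np.set_printoptions(precision=1,suppress=True)
s=now(); i=viewer.camera_info("wrist"); a=viewer.capture("wrist")
cv2.imwrite("pics/w10.png",a[:,:,::-1])
HSV["orange"]=((5,150,60),(22,255,255))
for k in blobs(a,"orange",300)[:2]:
    P=np.array([onplane("wrist",p[0],67,i)[:2] for p in k],np.float32); print(cv2.minAreaRect(P))
# latch from top image, TCP to above latch
p=s["tool_pos"]
plan(p,(680.6,-121.5,150),s["tool_rot"][2],97)
E
```

```text
21.35 [ 482.8 -361.6  160.1] [179.9   0.2 101.2] [-43.9   3.   99.4  -0.   77.4 -55.1] [0.4 0.2 0.4] 0.567 0.0
((485.3015441894531, -380.79193115234375), (19.217605590820312, 96.79669189453125), 11.815231323242188)
13
 ; [[0.76,0.93,0.04],[0.76,0.92,0.04],[0.77,0.92,0.04],[0.77,0.91,0.04],[0.78,0.91,0.04],[0.78,0.9,0.04],[0.79,0.9,0.04],[0.79,0.9,0.04]] W 0.07
 ; [[0.8,0.89,0.04],[0.8,0.89,0.04],[0.81,0.88,0.04],[0.81,0.88,0.04],[0.82,0.87,0.04]] W 0.07
```

jog_arm:
  offset:
    - [0.76,0.93,0]
    - [0.76,0.92,0]
    - [0.77,0.92,0]
    - [0.77,0.91,0]
    - [0.78,0.91,0]
    - [0.78,0.9,0]
    - [0.79,0.9,0]
    - [0.79,0.9,0]
  rotation:
    - [0,0,0.07]
    - [0,0,0.07]
    - [0,0,0.07]
    - [0,0,0.07]
    - [0,0,0.07]
    - [0,0,0.07]
    - [0,0,0.07]
    - [0,0,0.07]
  gripper: 255
  squeeze: 30

```text
t: 22.2
tool_pos: [603.3, -211.8, 155.4]
tool_rot: [-179.9, -0.1, 98.6]
wrist_force: [-0.8, -1.0, 0.0]
finger_gap: -0.002
grasp_force: 0.0
```

jog_arm:
  offset:
    - [0.8,0.89,0]
    - [0.8,0.89,0]
    - [0.81,0.88,0]
    - [0.81,0.88,0]
    - [0.82,0.87,0]
    - [0,0,1]
    - [0,0,1]
    - [0,0,1]
  rotation:
    - [0,0,0.07]
    - [0,0,0.07]
    - [0,0,0.07]
    - [0,0,0.07]
    - [0,0,0.07]
    - [0,0,0]
    - [0,0,0]
    - [0,0,0]

```text
t: 23.0
tool_pos: [678.9, -120.1, 94.8]
tool_rot: [-179.9, -0.1, 97.1]
wrist_force: [0.1, 0.4, 0.4]
finger_gap: 0.002
grasp_force: 0.0
```

jog_arm:
  offset:
    - [0,0,0.5]
    - [0,0,0.2]
    - [0,0,0]
    - [0,0,0]
  rotation:
    - [0,0,0]
    - [0,0,0]
    - [0,0,0]
    - [0,0,0]

```text
t: 23.4
tool_pos: [680.4, -121.1, 84.5]
tool_rot: [179.9, 0.0, 97.0]
wrist_force: [-0.6, 0.2, -0.0]
finger_gap: -0.001
grasp_force: 0.0
```

Press 9 mm past the 76 mm top: 17.5 mm down.

jog_arm:
  offset:
    - [0,0,0.35]
    - [0,0,0.2]
    - [0,0,0.15]
    - [0,0,0.15]
    - [0,0,0]
  rotation:
    - [0,0,0]
    - [0,0,0]
    - [0,0,0]
    - [0,0,0]
    - [0,0,0]

```text
t: 23.9
tool_pos: [680.7, -121.0, 67.2]
tool_rot: [179.9, 0.0, 97.0]
wrist_force: [2.1, 0.6, 5.6]
finger_gap: 0.004
grasp_force: 2.4
```

jog_arm:
  offset:
    - [0,0,0]
    - [0,0,0]
    - [0,0,0]
    - [0,0,0]
    - [0,0,0]
  rotation:
    - [0,0,0]
    - [0,0,0]
    - [0,0,0]
    - [0,0,0]
    - [0,0,0]

```text
t: 24.4
tool_pos: [680.4, -120.9, 67.0]
tool_rot: [179.9, 0.0, 97.0]
wrist_force: [3.9, -1.0, 4.7]
finger_gap: 0.002
grasp_force: 2.4
```

jog_arm:
  offset:
    - [0,0,-0.4]
    - [0,0,-1]
    - [0,0,-1]
    - [0,0,-1]
    - [0,0,-1]
    - [0,0,-0.6]
    - [0,0,0]
  rotation:
    - [0,0,0]
    - [0,0,0]
    - [0,0,0]
    - [0,0,0]
    - [0,0,0]
    - [0,0,0]
    - [0,0,0]

```text
t: 25.1
tool_pos: [679.8, -120.8, 167.7]
tool_rot: [180.0, 0.0, 97.0]
wrist_force: [0.8, 0.3, 0.9]
finger_gap: -0.0
grasp_force: 0.0
```

```bash
python3 - <<'E'
from h import *
s=now(); T=viewer.capture("top"); cv2.imwrite("pics/t11.png",T[:,:,::-1])
cv2.imwrite("pics/t11z.png",cv2.resize(T[110:310,310:510],(600,600),interpolation=cv2.INTER_CUBIC)[:,:,::-1])
plan(s["tool_pos"],(433.8,-109.3,160),s["tool_rot"][2],101.3)
E
```

```text
25.1 [ 679.8 -120.8  167.7] [1.7997e+02 2.0000e-02 9.7040e+01] [-16.2  14.1  86.3  -0.   79.6 -23.3] [0.8 0.3 0.9] -0.0 0.0
13
 ; [[0.16,-0.93,0.03],[0.17,-0.93,0.03],[0.17,-0.93,0.03],[0.18,-0.93,0.03],[0.18,-0.93,0.03],[0.19,-0.93,0.03],[0.19,-0.93,0.03],[0.2,-0.93,0.03]] W -0.07
 ; [[0.2,-0.93,0.03],[0.21,-0.92,0.03],[0.21,-0.92,0.03],[0.22,-0.92,0.03],[0.22,-0.92,0.03]] W -0.07
```

View pics/t11z.png

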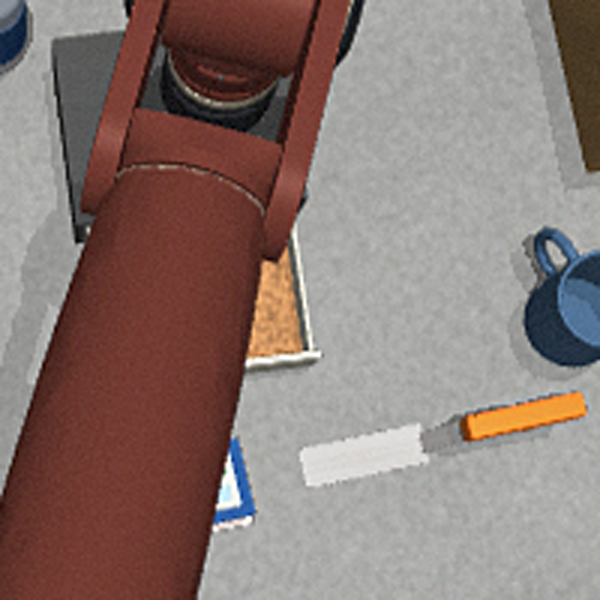

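jog_arm:
  offset:
    - [0.16,-0.93,0]
    - [0.17,-0.93,0]
    - [0.17,-0.93,0]
    - [0.18,-0.93,0]
    - [0.18,-0.93,0]
    - [0.19,-0.93,0]
    - [0.19,-0.93,0]
    - [0.2,-0.93,0]
  rotation:
    - [0,0,-0.07]
    - [0,0,-0.07]
    - [0,0,-0.07]
    - [0,0,-0.07]
    - [0,0,-0.07]
    - [0,0,-0.07]
    - [0,0,-0.07]
    - [0,0,-0.07]
  gripper: 0

```text
t: 25.95
tool_pos: [526.2, -112.8, 164.1]
tool_rot: [-179.8, -0.1, 99.6]
wrist_force: [-0.9, 0.4, 0.7]
finger_gap: 1.002
grasp_force: 0.0
```

jog_arm:
  offset:
    - [0.2,-0.93,0]
    - [0.21,-0.92,0]
    - [0.21,-0.92,0]
    - [0.22,-0.92,0]
    - [0.22,-0.92,0]
    - [0,0,0]
    - [0,0,0]
  rotation:
    - [0,0,-0.07]
    - [0,0,-0.07]
    - [0,0,-0.07]
    - [0,0,-0.07]
    - [0,0,-0.07]
    - [0,0,0]
    - [0,0,0]

```text
t: 26.65
tool_pos: [433.4, -108.7, 165.3]
tool_rot: [-179.9, -0.1, 101.2]
wrist_force: [0.6, 0.4, -0.3]
finger_gap: 0.998
grasp_force: 0.0
```

```bash
python3 - <<'E'
from h import *
np.set_printoptions(precision=1,suppress=True)
s=now(); i=viewer.camera_info("wrist"); a=viewer.capture("wrist"); T=viewer.capture("top")
cv2.imwrite("pics/w12.png",a[:,:,::-1]);cv2.imwrite("pics/t12.png",T[:,:,::-1])
HSV["cork"]=((8,60,60),(20,190,255))
for n,im,inf in(("wrist",a,i),("top",T,None)):
  for c,z in(("blue",45),("cork",10),("green",76)):
    for k in blobs(im,c,150)[:8]:
      P=np.array([onplane(n,p[0],z,inf)[:2] for p in k],np.float32); b=cv2.minAreaRect(P)
      if 350<b[0][0]<720 and -260<b[0][1]<20: print(n,c,np.array(b[0]),np.array(b[1]),round(b[2],1),cv2.contourArea(P))
print(onplane("top",(416,228),52))
E
```

```text
26.65 [ 433.4 -108.7  165.3] [-179.9   -0.1  101.2] [-23.6 -19.9 119.3   0.   80.7 -34.8] [ 0.6  0.4 -0.3] 0.998 0.0
wrist blue [ 432.9 -109.4] [ 63.4 108.9] 11.5 6664.558969302045
wrist cork [ 612.7 -131.5] [121.1 161.2] 6.0 16902.96481760638
top cork [ 607.  -130.5] [132.7 163.1] 5.8 17930.616992600146
top green [ 680.5 -121.5] [30.6 45.2] 6.7 1195.7930693142116
[ 540.9 -224.2   52. ]
```

jog_arm:
  offset:
    - [0,0,0.6]
    - [0,0,1]
    - [0,0,1]
    - [0,0,1]
    - [0,0,0.8]
    - [0,0,0.5]
    - [0,0,0]
    - [0,0,0]
  rotation:
    - [0,0,0]
    - [0,0,0]
    - [0,0,0]
    - [0,0,0]
    - [0,0,0]
    - [0,0,0]
    - [0,0,0]
    - [0,0,0]

```text
t: 27.55
tool_pos: [434.2, -109.0, 68.6]
tool_rot: [-180.0, -0.0, 101.2]
wrist_force: [0.5, -0.3, 0.9]
finger_gap: 0.997
grasp_force: 0.0
```

jog_arm:
  offset:
    - [0,0,0.5]
    - [0,0,0.5]
    - [0,0,0.5]
    - [0,0,0.5]
    - [0,0,0]
    - [0,0,0]
  rotation:
    - [0,0,0]
    - [0,0,0]
    - [0,0,0]
    - [0,0,0]
    - [0,0,0]
    - [0,0,0]

```text
t: 28.15
tool_pos: [433.6, -108.8, 28.0]
tool_rot: [-179.9, -0.0, 101.2]
wrist_force: [-0.2, 1.0, 0.9]
finger_gap: 0.999
grasp_force: 0.0
```

jog_arm:
  offset:
    - [0,0,0]
    - [0,0,0]
    - [0,0,0]
    - [0,0,0]
    - [0,0,0]
    - [0,0,0]
  rotation:
    - [0,0,0]
    - [0,0,0]
    - [0,0,0]
    - [0,0,0]
    - [0,0,0]
    - [0,0,0]
  gripper: 255
  squeeze: 40

```text
t: 28.75
tool_pos: [434.7, -109.3, 29.4]
tool_rot: [179.9, 0.1, 101.2]
wrist_force: [-0.4, -0.4, 5.7]
finger_gap: 0.734
grasp_force: 45.4
```

jog_arm:
  offset:
    - [0,0,-0.2]
    - [0,0,-0.4]
    - [0,0,-0.6]
    - [0,0,-0.6]
    - [0,0,-0.6]
    - [0,0,-0.4]
    - [0,0,-0.2]
    - [0,0,0]
  rotation:
    - [0,0,0]
    - [0,0,0]
    - [0,0,0]
    - [0,0,0]
    - [0,0,0]
    - [0,0,0]
    - [0,0,0]
    - [0,0,0]

```text
t: 29.55
tool_pos: [434.4, -109.1, 89.4]
tool_rot: [179.9, 0.1, 101.2]
wrist_force: [0.3, 0.1, -1.0]
finger_gap: 0.735
grasp_force: 44.7
```

```bash
python3 - <<'E'
from h import *
s=now(); i=viewer.camera_info("wrist"); a=viewer.capture("wrist"); cv2.imwrite("pics/w13.png",a[:,:,::-1])
for z in(95,100,105,110):
  for k in blobs(a,"blue",500):
    P=np.array([onplane("wrist",p[0],z,i)[:2] for p in k],np.float32); b=cv2.minAreaRect(P)
    if abs(b[0][0]-434)<60: print(z,b)
plan(s["tool_pos"],(597,-132,s["tool_pos"][2]),s["tool_rot"][2],96.3,.7)
E
```

```text
29.55 [ 434.4 -109.1   89.4] [1.7993e+02 5.0000e-02 1.0121e+02] [-23.6 -14.7 122.9   0.   71.7 -34.8] [ 0.3  0.1 -1. ] 0.735 44.7
95 ((434.5962829589844, -112.71009826660156), (68.75993347167969, 115.18526458740234), 11.227197647094727)
100 ((434.0190734863281, -109.81342315673828), (66.27021789550781, 111.01451110839844), 11.227177619934082)
105 ((433.4419860839844, -106.91678619384766), (63.78046798706055, 106.84378051757812), 11.227192878723145)
110 ((432.8647155761719, -104.02011108398438), (61.29073715209961, 102.6729965209961), 11.22717571258545)
12
 ; [[-0.23,0.65,-0.0],[-0.22,0.65,-0.0],[-0.22,0.65,-0.0],[-0.21,0.65,-0.0],[-0.21,0.65,-0.0],[-0.2,0.65,-0.0],[-0.2,0.66,-0.0],[-0.19,0.66,-0.0]] W 0.09
 ; [[-0.19,0.66,-0.0],[-0.18,0.66,-0.0],[-0.18,0.66,-0.0],[-0.17,0.66,-0.0]] W 0.09
```

jog_arm:
  offset:
    - [-0.11,0.3,0]
    - [-0.2,0.6,0]
    - [-0.22,0.65,0]
    - [-0.21,0.65,0]
    - [-0.21,0.65,0]
    - [-0.2,0.65,0]
    - [-0.2,0.66,0]
    - [-0.19,0.66,0]
  rotation:
    - [0,0,0.09]
    - [0,0,0.09]
    - [0,0,0.09]
    - [0,0,0.09]
    - [0,0,0.09]
    - [0,0,0.09]
    - [0,0,0.09]
    - [0,0,0.09]

```text
t: 30.4
tool_pos: [534.6, -123.1, 87.4]
tool_rot: [-179.9, -0.0, 97.9]
wrist_force: [0.1, -0.1, -1.6]
finger_gap: 0.729
grasp_force: 44.6
```

jog_arm:
  offset:
    - [-0.19,0.66,0]
    - [-0.18,0.66,0]
    - [-0.18,0.66,0]
    - [-0.17,0.66,0]
    - [-0.14,0.4,0]
    - [0,0,0]
    - [0,0,0]
  rotation:
    - [0,0,0.09]
    - [0,0,0.09]
    - [0,0,0.09]
    - [0,0,0.09]
    - [0,0,0]
    - [0,0,0]
    - [0,0,0]

```text
t: 31.1
tool_pos: [596.2, -132.5, 87.8]
tool_rot: [-179.9, -0.0, 96.3]
wrist_force: [0.6, -0.6, -1.1]
finger_gap: 0.737
grasp_force: 44.7
```

```bash
python3 - <<'E'
from h import *
s=now(); i=viewer.camera_info("wrist"); a=viewer.capture("wrist"); cv2.imwrite("pics/w14.png",a[:,:,::-1])
E
```

```text
31.1 [ 596.2 -132.5   87.8] [-1.7993e+02 -3.0000e-02  9.6260e+01] [-19.5   8.5 100.9  -0.   70.7 -25.8] [ 0.6 -0.6 -1.1] 0.737 44.7
```

View pics/w14.png

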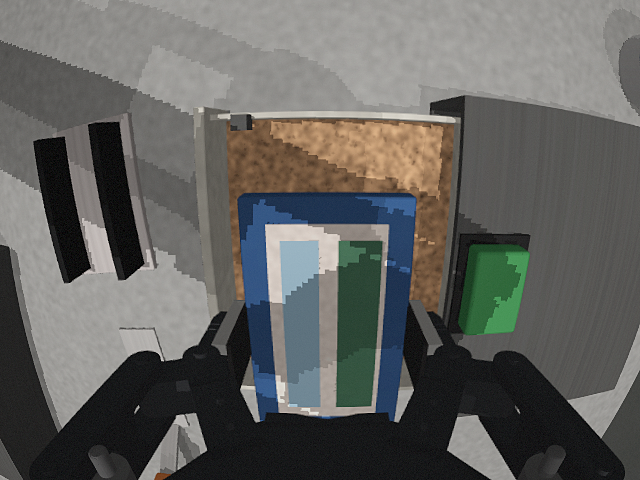

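```bash
python3 - <<'E'
from h import *
np.set_printoptions(precision=1,suppress=True)
i=viewer.camera_info("wrist"); f=lambda p,z:onplane("wrist",p,z,i)[:2]
R=np.radians(6.3);B=np.array([[np.cos(R),np.sin(R)],[-np.sin(R),np.cos(R)]])
for nm,p,z in(("front inner top",(229,150),52),("front inner top?",(222,135),52),("front/floor",(240,270),10),("case front top",(460,140),62),("case front floor",(443,180),10),("block",(240,122),14),("side wall",(350,118),42)):
    print(nm,f(p,z),"rel plate",B@(f(p,z)-np.array([596.2,-132.5])))
E
```

```text
front inner top [540.4 -69.5] rel plate [-48.6  68.7]
front inner top? [536.2 -62.3] rel plate [-51.9  76.4]
front/floor [ 540.3 -149.7] rel plate [-57.5 -10.9]
case front top [649.6 -51.3] rel plate [62.  74.9]
case front floor [661.7 -76.5] rel plate [71.2 48.5]
block [535.8 -55.4] rel plate [-51.5  83.2]
side wall [598.  -48.3] rel plate [11.  83.5]
```

jog_arm:
  offset:
    - [0,0.08,0.3]
    - [0,0,0.6]
    - [0,0,0.7]
    - [0,0,0.7]
    - [0,0,0.6]
    - [0,0,0.4]
    - [0,0,0.2]
    - [0,0,0]
  rotation:
    - [0,0,0]
    - [0,0,0]
    - [0,0,0]
    - [0,0,0]
    - [0,0,0]
    - [0,0,0]
    - [0,0,0]
    - [0,0,0]

```text
t: 31.95
tool_pos: [597.8, -132.3, 17.7]
tool_rot: [-179.9, -0.0, 96.3]
wrist_force: [0.4, -0.3, -0.5]
finger_gap: 0.733
grasp_force: 44.6
```

jog_arm:
  offset:
    - [0,0,0.2]
    - [0,0,0.2]
    - [0,0,0.1]
    - [0,0,0]
    - [0,0,0]
  rotation:
    - [0,0,0]
    - [0,0,0]
    - [0,0,0]
    - [0,0,0]
    - [0,0,0]

```text
t: 32.45
tool_pos: [598.4, -132.6, 9.1]
tool_rot: [180.0, 0.0, 96.3]
wrist_force: [-1.8, 0.3, 2.5]
finger_gap: 0.734
grasp_force: 45.6
```

jog_arm:
  offset:
    - [0,0,0.08]
    - [0,0,0]
    - [0,0,0]
  rotation:
    - [0,0,0]
    - [0,0,0]
    - [0,0,0]

```text
t: 32.75
tool_pos: [598.6, -132.6, 8.9]
tool_rot: [180.0, 0.0, 96.3]
wrist_force: [-9.6, 1.6, 11.6]
finger_gap: 0.735
grasp_force: 48.6
```

```bash
python3 - <<'E'
from h import *
s=now(); i=viewer.camera_info("wrist"); a=viewer.capture("wrist"); cv2.imwrite("pics/w15.png",a[:,:,::-1])
for z in(20,24,28):
  for k in blobs(a,"blue",500):
    P=np.array([onplane("wrist",p[0],z,i)[:2] for p in k],np.float32); b=cv2.minAreaRect(P)
    if abs(b[0][0]-597)<60: print(z,b)
E
```

```text
32.75 [ 598.6 -132.6    8.9] [1.7997e+02 2.0000e-02 9.6280e+01] [-19.4  14.7 102.3  -0.   63.  -25.7] [-9.6  1.6 11.6] 0.735 48.6
20 ((598.171142578125, -133.30360412597656), (65.9916763305664, 111.30394744873047), 6.35928201675415)
24 ((597.912353515625, -130.94981384277344), (64.00196838378906, 107.94795227050781), 6.3593268394470215)
28 ((597.6533203125, -128.5960235595703), (62.01219940185547, 104.59194946289062), 6.359300136566162)
```

jog_arm:
  offset:
    - [0,0,-0.25]
    - [0,-0.15,0]
    - [0,-0.17,0]
    - [0,0,0]
    - [0,0,0.15]
    - [0,0,0.1]
    - [0,0,0]
  rotation:
    - [0,0,0]
    - [0,0,0]
    - [0,0,0]
    - [0,0,0]
    - [0,0,0]
    - [0,0,0]
    - [0,0,0]

```text
t: 33.5
tool_pos: [591.4, -133.0, 6.1]
tool_rot: [-179.9, -0.0, 96.3]
wrist_force: [-0.4, 0.7, -1.5]
finger_gap: 0.736
grasp_force: 46.0
```

jog_arm:
  offset:
    - [0,0,0.06]
    - [0,0,0]
    - [0,0,0]
  rotation:
    - [0,0,0]
    - [0,0,0]
    - [0,0,0]

```text
t: 33.8
tool_pos: [591.9, -133.2, 5.7]
tool_rot: [180.0, 0.0, 96.3]
wrist_force: [0.5, 0.0, -1.3]
finger_gap: 0.733
grasp_force: 46.0
```

jog_arm:
  offset:
    - [0,0,0.05]
    - [0,0,0]
    - [0,0,0]
  rotation:
    - [0,0,0]
    - [0,0,0]
    - [0,0,0]

```text
t: 34.1
tool_pos: [591.8, -133.2, 4.7]
tool_rot: [-180.0, -0.0, 96.3]
wrist_force: [0.0, -0.4, -1.4]
finger_gap: 0.739
grasp_force: 46.0
```

jog_arm:
  offset:
    - [0,0,0.04]
    - [0,0,0]
    - [0,0,0]
  rotation:
    - [0,0,0]
    - [0,0,0]
    - [0,0,0]

```text
t: 34.4
tool_pos: [592.2, -133.2, 4.4]
tool_rot: [180.0, 0.0, 96.3]
wrist_force: [-0.1, 0.7, 1.8]
finger_gap: 0.735
grasp_force: 47.1
```

jog_arm:
  offset:
    - [0,0,0]
    - [0,0,0]
    - [0,0,0]
    - [0,0,0]
  rotation:
    - [0,0,0]
    - [0,0,0]
    - [0,0,0]
    - [0,0,0]
  gripper: 60

```text
t: 34.8
tool_pos: [591.8, -133.2, 3.8]
tool_rot: [-180.0, 0.0, 96.3]
wrist_force: [-0.2, -0.1, -0.1]
finger_gap: 0.762
grasp_force: 0.0
```

jog_arm:
  offset:
    - [0,0,-0.1]
    - [0,0,-0.2]
    - [0,0,-0.3]
    - [0,0,0]
  rotation:
    - [0,0,0]
    - [0,0,0]
    - [0,0,0]
    - [0,0,0]
  gripper: 56

```text
t: 35.2
tool_pos: [592.8, -133.5, 17.4]
tool_rot: [179.9, 0.1, 96.3]
wrist_force: [0.4, -0.3, 0.2]
finger_gap: 0.781
grasp_force: 0.0
```

```bash
python3 - <<'E'
from h import *
s=now(); i=viewer.camera_info("wrist"); a=viewer.capture("wrist"); cv2.imwrite("pics/w16.png",a[:,:,::-1])
for z in(20,24,28,32):
  for k in blobs(a,"blue",500):
    P=np.array([onplane("wrist",p[0],z,i)[:2] for p in k],np.float32); b=cv2.minAreaRect(P)
    if abs(b[0][0]-597)<60: print(z,b)
E
```

```text
35.2 [ 592.8 -133.5   17.4] [1.7987e+02 6.0000e-02 9.6260e+01] [-19.7  13.3 103.   -0.   63.6 -26. ] [ 0.4 -0.3  0.2] 0.781 0.0
20 ((591.5888671875, -133.18240356445312), (63.636165618896484, 110.92559051513672), 6.317607879638672)
24 ((591.3612670898438, -130.99557495117188), (61.83210754394531, 107.78083038330078), 6.317627906799316)
28 ((591.133544921875, -128.80868530273438), (60.02796936035156, 104.6360092163086), 6.317562580108643)
32 ((590.9058837890625, -126.62178802490234), (58.22392654418945, 101.49128723144531), 6.317582130432129)
```

Plate stays at floor height (top at z≈20, centre (591.6, −133)). Retreat upward.

jog_arm:
  offset:
    - [0,0,-0.5]
    - [0,0,-1]
    - [0,0,-1]
    - [0,0,-1]
    - [0,0,-1]
    - [0,0,-1]
    - [0,0,-1]
    - [0,0,-1]
  rotation:
    - [0,0,0]
    - [0,0,0]
    - [0,0,0]
    - [0,0,0]
    - [0,0,0]
    - [0,0,0]
    - [0,0,0]
    - [0,0,0]

```text
t: 36.05
tool_pos: [591.7, -133.1, 167.4]
tool_rot: [180.0, 0.0, 96.3]
wrist_force: [0.7, -1.0, 0.3]
finger_gap: 0.782
grasp_force: 0.0
```

jog_arm:
  offset:
    - [-1,-0.5,0]
    - [-1,-0.5,0]
    - [-1,-0.5,0]
    - [-1,-0.5,0]
    - [-1,-0.5,0]
    - [-1,-0.5,0]
    - [0,0,0]
    - [0,0,0]
  rotation:
    - [0,0,0]
    - [0,0,0]
    - [0,0,0]
    - [0,0,0]
    - [0,0,0]
    - [0,0,0]
    - [0,0,0]
    - [0,0,0]

```text
t: 36.85
tool_pos: [545.2, -259.0, 166.3]
tool_rot: [180.0, -0.0, 96.2]
wrist_force: [-0.9, -0.3, 0.4]
finger_gap: 0.783
grasp_force: 0.0
```

```bash
python3 - <<'E'
from h import *
np.set_printoptions(precision=1,suppress=True)
s=now(); HSV["cork"]=((8,60,60),(20,190,255)); HSV["orange"]=((5,150,60),(22,255,255))
for n in("wrist","top"):
  i=viewer.camera_info(n); a=viewer.capture(n); cv2.imwrite(f"pics/{n}17.png",a[:,:,::-1])
  for c,z in(("blue",20),("cork",10),("orange",67),("red",23)):
    for k in blobs(a,c,100)[:8]:
      P=np.array([onplane(n,p[0],z,i)[:2] for p in k],np.float32); b=cv2.minAreaRect(P)
      if 350<b[0][0]<720 and -460<b[0][1]<340 and min(b[1])>15: print(n,c,np.array(b[0]),np.array(b[1]),round(b[2],1))
E
```

```text
36.85 [ 545.2 -259.   166.3] [180.   -0.   96.2] [-32.5   2.9  98.9   0.   78.2 -38.7] [-0.9 -0.3  0.4] 0.783 0.0
wrist blue [ 591.3 -133.5] [ 63.7 109.3] 6.3
wrist cork [ 603.8 -131.4] [137.5 161.5] 5.8
wrist cork [ 483.2 -433.4] [110.4  29.6] 88.4
wrist orange [ 493.2 -386.4] [24.6 85.5] 0.3
top blue [ 591.7 -133.3] [ 63.1 109. ] 6.6
top cork [ 608.  -130.4] [130.7 163.1] 5.8
top orange [ 490.8 -403.2] [20.1 52.7] 13.1
top red [553.2 295.6] [ 62.4 109. ] 5.4
```

```bash
python3 - <<'E'
import cv2,numpy as np
a,b=[cv2.cvtColor(cv2.imread(f"pics/{n}.png"),cv2.COLOR_BGR2GRAY).astype(int) for n in("t12","top17")]
for u in(350,365,380,400): print(u,a[222:242,u],b[222:242,u])
E
```

```text
350 [137 162 159 153 162 156 140 136 152 168 174 181 190 244 255 156  43  13
  21  22] [137 168 161 154 167 157 139 135 155 169 173 177 184 238 255 162  92  86
 144 146]
365 [73 69 74 78 75 80 78 75 80 80 83 84 84 79 87 86 83 91 90 91] [ 77  88 101  56 161 186 174 169 165 144 115 230 255 162  88  90 142 153
 152 166]
380 [50 53 59 67 62 64 67 72 69 69 76 76 78 83 77 83 84 82 89 95] [ 98  58 172 178 146 141 147 159 112 237 255 152  90  89 147 163 158 157
 153 145]
400 [139 135 154 176 178 180 194 125  53  51  55  59  62  69  68  69  75  75
  76  71] [110  81 103 115 120 114 121 123 133 105  90  85  90  94  96  91  87  95
  90  91]
```

```bash
python3 -c "
from cell import job_done; print(job_done())"
```

```text
the job is handed in; nothing more can be done
None
```

I handed the job in at about 37 s of the 72 s allowed, but no verdict came back. The final images show the blue plate flat on the drawer floor, the drawer still out and the red plate in place; the spatula was last seen clearly at about 25 s, lying on the bare table, and I didn't re-check the bystanders.

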